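Park a turning brake disc on its index pin

TASK

The brake disc on the blue spin stand is being turned by a weak friction drive. Take the red-headed index pin from its wooden holder, lower it into the brass guide so that it stands on the turning disc, and let go; then slow the disc with a gentle fingertip touch on its face (under 15 N) until its hole comes round slowly under the guide and the pin drops by its own weight, without being pushed, through the disc into the slot below. Finish with the pin fully home, the disc held still by it, the hand clear, and the cup, the spray can and the pale loose block left where they are.

Things in the scene. Friction and masses are not known exactly. Their poses are not given: they have to be found in the camera images.
- stand: Fixed blue spin stand, base 220 x 190 x 22 mm (x -95 to +125, y +-95 mm). Origin: on the table, on the disc's axis. On its +x side a bracket (top 62 mm above the table, post at x 94 to 118) holds a brass guide over the disc, 65 mm from the axis. A black drive motor stands at x=79, y=59 mm, top 64 mm. Over its -x side the disc is open from above.
- guide (a point): Centre of the mouth of the guide's upright bore, 62 mm above the table, at stand x=65, y=0 mm. Brass block 34 x 30 mm, 36 to 62 mm above the table; bore 11.8 mm diameter, right through. Under it, in the base, is a slot 22 mm along stand x by 15 mm along y, its floor 4 mm above the table.
- disc (a joint): Turn angle of the disc, counter-clockwise from above, counting up; its hole is under the guide at multiples of 2 pi. The weak drive (0.03 N m) turns it at about 13 rad/s, about 7 under the pin; let go from rest it gains 12 to 20 rad/s each second. A fingertip at 2 N stops it at once; lifted off, it restarts. At full speed the pin skates over the hole; below about 4 rad/s it falls in.
- disc_hole (a point): Centre of the disc's only through hole, on its top face: 12.5 mm diameter, 65 mm from the axis, orange stripe from it to the rim. Steel disc 172 mm across, 6 mm thick, top face 32 mm above the table; its yellow centre (radius 36 mm) is 3 mm higher, the dark nut (12 mm) 15 mm higher. The drilled dots are surface marks. Pressed down, the disc yields 1 mm per 5 N, 3.5 mm at most.
- pin: Loose index pin, 60 g, upright: oiled steel shank 10 mm diameter, 56 mm long the last 2 mm tapering to 3 mm, then a red head 22 mm diameter, 24 mm high. Origin: centre of the tip, z up along the pin. Starts in the holder, tip 6 mm above the table. Standing on the disc its tip is 32 mm above the table; fully home the head rests on the guide and the tip is 6 mm above the table.
- pin_tip (a point): Centre of the pin's lower tip.
- holder: Fixed wooden block 50 x 50 x 40 mm with an upright 13 mm hole at its centre, 34 mm deep, in which the pin stands. Origin: centre of its underside.
- mix_cup: Loose grey plastic mixing cup, 68 mm across, 62 mm high, bystander. Origin: centre of its underside.
- spray_can: Loose grey-capped spray can, 66 mm across, 136 mm high, standing, bystander. Origin: centre of its underside.
- wood_block: Loose pale wooden block, 48 x 65 x 42 mm, bystander. Origin: centre of its underside.

How it is judged:
On the way, in this order (a step that is already met when the one before it is completed fails the run):
1. the pin stands in the guide on the turning disc, let go (horizontal distance between pin_tip and guide below 0.005 m and z of pin_tip in the frame of stand between 0.028 and 0.058 m and contact force between the fingers and pin below 0.1 N), for 0.2 s.
2. the disc is slowed below 4 rad/s with the fingers touching it (velocity of joint disc below 4 rad/s and contact force between the fingers and disc above 0.2 N).
At the end, for the whole second after the job is handed in: The pin is in the guide and fully home (tip within 5 mm sideways of the guide's axis and less than 10 mm above the table), the disc's hole is within 6 mm of the guide's axis, disc and pin at rest (below 0.15 rad/s and 0.03 m/s) (horizontal distance between pin_tip and guide below 0.005 m and z of pin_tip in the frame of stand below 0.01 m and horizontal distance between disc_hole and guide below 0.006 m and velocity of joint disc between -0.15 and 0.15 rad/s and linear speed of pin below 0.03 m/s); the robot touches nothing.
It fails at once if the disc is pressed or struck by the fingers with more than 15 N (contact force between the fingers and disc above 15 N).
It fails at once if the pin is held or pushed while it goes through the disc (contact force between the fingers and pin above 0.5 N and horizontal distance between pin_tip and guide below 0.01 m and z of pin_tip in the frame of stand between 0.01 and 0.025 m).
It fails at once if the cup, the spray can or the pale wooden block is moved by more than 20 mm (distance of any of mix_cup, spray_can, wood_block from where it was at the start of the episode above 0.02 m).
It also fails if it takes over 58 s, if anything falls off the work surface, if the arm or the gripper's body presses on something with over 40 N, if the wrist force passes 120 N, or if a joint passes its speed limit or range.

ROBOT

A 6-joint arm with a two-finger parallel gripper is mounted at the origin on a cart in front of the work surface, level with it; the furniture and walls round the work are solid. World frame = base frame: x ahead of the robot, y to its left, z up, the work surface at z = 0. Lengths are in m, angles in rad, forces in N, time in s.
With the tool pointing down it reaches from about 0.225 to 0.875 m from the base axis. Payload 3.4 kg.
Tool frame: the origin (TCP) lies at the very end of the fingers, on their centre line; the grasp point (between the pads) lies behind it (manip.grasp_offset is the z of the grasp point in the tool frame, in m); z points along the fingers, y is the line along which they close (so a half turn about z gives the same grasp; the last joint's range is limited). The gripper opens to 85 mm and grips with 20 to 120 N. Pads are 22 mm wide; open, the fingers measure 114 mm over their backs; the gripper's body (76 mm by 85 mm) begins 54 mm behind the grasp point. The pads swing forward as they close: fully open they stand 13 mm farther back than shut.
Start: joints at [1.144, 0.276, 1.505, -0, 1.361, -0.121], TCP at [0.173, 0.548, 0.197] pointing down, gripper open.
Joint ranges: [-2.89, 2.89], [-0.75, 2.08], [0.22, 2.7], [-1.18, 4.32], [0.11, 2.71], [-2.7, 2.7]. Speed limits (rad/s): [2.57, 2.57, 3.14, 3.14, 3.14, 3.14].

INTERFACE

Orientations are given as a unit quaternion [w, x, y, z].
In Python, from rig import manip gives the robot as it stands.
- The arm moves only by the shell command python3 -m pendant 'ROWS' [FORCE]. ROWS is JSON, a list of rows, each an object of numbers: "dx", "dy", "dz": the shift along the tool's x, y, z in m; "rx", "ry", "rz": the turn, a rotation vector about the tool's x, y, z in degrees; "hand": the finger opening in m, from 0 to 0.0854. In form: [{"dx": .., "dy": .., "dz": .., "rx": .., "ry": .., "rz": .., "hand": ..}, ...]. A call has 1 to 12 rows; each row shifts and turns the commanded pose from where the row before left it, along the tool's axes as they then stand; what a row does not reach is not made up. A row lasts 1/12 s, in which the tool goes at most 41.7 mm and 7.16 degrees, less where a joint would pass 70% of its speed; a pose out of reach is approached as far as the arm can. A call is refused whole if a number of a shift passes 0.0417 or a number of a turn 7.16, either way. A call with a gripper value outside its range is refused whole. The fingers move at their own pace and stop on an object; FORCE is the grip in N (left out, the last holds). Time passes only in rows, so rows that do not move let the fingers close. It gives the time, the measured TCP pose, the force, the opening and the grip force at its end, in the units of the state.
- manip.get_state(): the state, without advancing time (a new reading comes with each control period).
- manip.get_image(name): name is "scene" or "top" or "wrist"; returns a dict with "frame" (420x560x3 uint8, red, green, blue), "fx", "fy", "cx", "cy" (pixels), "distortion" ([k1, k2, p1, p2, k3] as OpenCV has them; the pictures are not rectified), "position" and "attitude" of the camera in the world; the wrist camera has in their place "mount" (4x4, takes a point from camera to tool coordinates, whose origin is the TCP and whose axes are the flange's). Camera axes: x right, y up, looking along -z (the intrinsics and any distortion apply to the point x, -y, -z); pixel columns grow to the right and rows downward; lengths in m; the calibration is good to about 2 mm. A picture is of the moment at which its call begins: read the wrist's pose just before it. There is no depth.
- manip.sign_off(): hands the job in; it is judged then, once.
The state is a dict: "clock": time; "qpos": joint angles; "qd": joint speeds; "effort": joint torques, N m; "position": TCP position; "ee_rot": TCP orientation; "contact_force": force on the tool from outside, world axes, zero at the start; "moment": the same for the moment, N m; "width": finger opening in m; "gripper_force": force on a finger pad.
Only numpy, scipy, OpenCV 4.12 (cv2) and the standard library are available. Lean on these libraries where they do the work, as an engineer would, in place of code of your own. Each camera call takes 0.05 s, during which the arm holds its last target. There are 200 camera calls.

## Working session

There is one attempt and no reset: what is moved stays moved. The work goes in short steps, Python scripts to look and compute and a shell command to move; the robot and the scene stay as the last step left them, time stands still between calls to the robot, and variables do not carry over. Pictures are saved under pics/ and viewed, at most 10 in all, crops included, and the job is handed in when it is done.

```bash
ls; mkdir -p pics; python3 - <<'E'
from rig import manip
import cv2,numpy as np,pickle
print(manip.get_state(), manip.grasp_offset)
D={}
for n in ("scene","top"):
    d=manip.get_image(n); D[n]=d
    cv2.imwrite(f"pics/{n}0.png",d["frame"][:,:,::-1])
    print({k:v for k,v in d.items() if k!="frame"})
pickle.dump(D,open("d0.pkl","wb"))
E
```

```text
pics
{'clock': 0.0, 'qpos': array([ 1.14396912e+00,  2.76633463e-01,  1.50611806e+00, -2.73143957e-05,
        1.36069850e+00, -1.21018215e-01]), 'qd': array([-0.00080969,  0.0011968 ,  0.00043659,  0.00228279, -0.00027264,
        0.00083574]), 'effort': array([ 2.44277340e-03, -4.16771364e+01, -2.45807236e+01,  3.70048883e-04,
        1.07524931e-02,  1.76168055e-05]), 'position': array([0.1728948 , 0.54778025, 0.19572384]), 'ee_rot': array([-2.38362488e-04,  1.52306489e-01,  9.88332875e-01, -8.97674463e-04]), 'contact_force': array([-0.11371685,  0.3379754 ,  0.20806451]), 'moment': array([-0.00943319,  0.03156139, -0.04838966]), 'gripper_force': 0.0, 'width': 0.08524681705687547} -0.0187
{'fx': 466.2296398729588, 'fy': 466.2296398729588, 'cx': 281.2538274228443, 'cy': 206.2911249203495, 'distortion': array([0.02155424, 0.        , 0.        , 0.        , 0.        ]), 'position': array([-0.25595197, -0.88806587,  0.60770283]), 'attitude': array([ 0.78444341,  0.51137028, -0.20193391, -0.28700465])}
{'fx': 441.75683136195653, 'fy': 441.75683136195653, 'cx': 276.25647611667733, 'cy': 209.98940265693372, 'distortion': array([0.01066858, 0.        , 0.        , 0.        , 0.        ]), 'position': array([0.42046756, 0.05521744, 1.30387438]), 'attitude': array([-0.69968733, -0.03933822,  0.04292305,  0.71207286])}
```

View pics/top0.png

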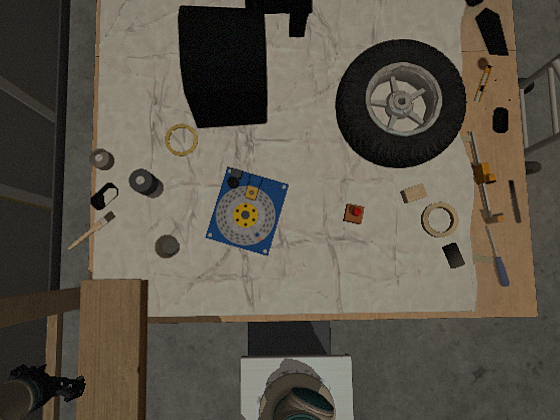

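View pics/scene0.png

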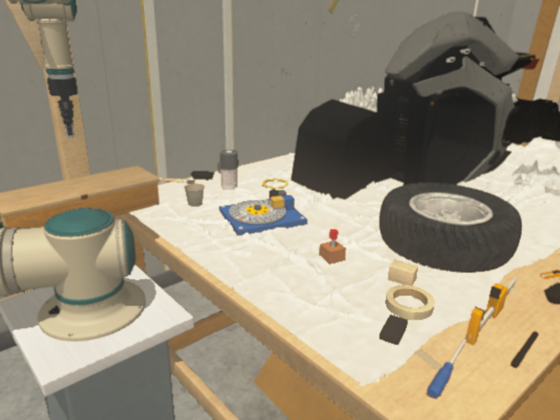

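Top view: the stand is at about (246,212), with the brass guide at (252,192), the holder with the red pin at (354,213), the pale block at (414,193), the cup at (167,246) and the can at (144,182). The arm is at lower left.

```bash
cat > h.py <<'E'
import cv2,numpy as np
from scipy.spatial.transform import Rotation as R
def quat(q): return R.from_quat([q[1],q[2],q[3],q[0]])
def pose(d,st=None):
    if "mount" in d:
        T=np.array(d["mount"]); Rt=quat(st["ee_rot"]).as_matrix()
        return Rt@T[:3,:3], Rt@T[:3,3]+np.array(st["position"])
    return quat(d["attitude"]).as_matrix(), np.array(d["position"])
def ray(d,uv,st=None):
    K=np.array([[d["fx"],0,d["cx"]],[0,d["fy"],d["cy"]],[0,0,1.]])
    p=cv2.undistortPoints(np.array(uv,float).reshape(-1,1,2),K,np.array(d["distortion"])).reshape(-1,2)
    Rm,c=pose(d,st)
    return c,np.c_[p[:,0],-p[:,1],-np.ones(len(p))]@Rm.T
def onz(d,uv,z,st=None):
    c,v=ray(d,uv,st); return c+v*((z-c[2])/v[:,2])[:,None]
def proj(d,P,st=None):
    Rm,c=pose(d,st); q=(np.atleast_2d(P)-c)@Rm; q=q*[1,-1,-1]
    K=np.array([[d["fx"],0,d["cx"]],[0,d["fy"],d["cy"]],[0,0,1.]])
    return cv2.projectPoints(q,np.zeros(3),np.zeros(3),K,np.array(d["distortion"]))[0].reshape(-1,2)
def hsv(d): return cv2.cvtColor(d["frame"],cv2.COLOR_RGB2HSV)
def blobs(d,lo,hi,amin=30):
    m=cv2.inRange(hsv(d),np.array(lo),np.array(hi))
    n,l,s,c=cv2.connectedComponentsWithStats(m)
    return [(c[i].round(1),s[i]) for i in range(1,n) if s[i][4]>=amin],m
E
python3 - <<'E'
from h import *
import pickle
D=pickle.load(open("d0.pkl","rb")); d=D["top"]
for name,lo,hi,z in (("blue",(100,120,40),(125,255,255),.022),("yellow/brass",(15,120,60),(32,255,255),.035),("red",(0,190,80),(4,255,255),.086)):
    b,m=blobs(d,lo,hi,15)
    for c,s in b:
        if s[4]<9000: print(name,c,s,onz(d,c,z)[0].round(4))
    if name=="blue":
        cn=max(cv2.findContours(m,0,2)[0],key=cv2.contourArea); r=cv2.boxPoints(cv2.minAreaRect(cn))
        P=onz(d,r,.022); print(P.round(4), P.mean(0))
print("guide",onz(d,[(252,192)],.062),"can top",onz(d,[(144,182)],.136),"cup",onz(d,[(167,246)],.05),"blk",onz(d,[(414,193)],.042))
E
```

```text
blue [250.7 207.3] [ 206  167   82   88 1575] [0.5795 0.1219 0.022 ]
[[0.4952 0.2549 0.022 ]
 [0.7033 0.1933 0.022 ]
 [0.6457 0.0126 0.022 ]
 [0.4396 0.0773 0.022 ]] [0.57094767 0.13450374 0.022     ]
yellow/brass [483.   82.6] [473  66  19  38 164] [ 0.9414 -0.5772  0.035 ]
yellow/brass [ 96.3 108.2] [ 95 102   3  14  15] [0.8813 0.5746 0.035 ]
yellow/brass [180.4 139.3] [165 124  32  32 273] [0.783  0.3257 0.035 ]
yellow/brass [ 95.3 136.9] [ 93 127   4  19  22] [0.7941 0.5751 0.035 ]
yellow/brass [487.3 171.7] [481 162  15  21 170] [ 0.6707 -0.5707  0.035 ]
yellow/brass [251.  192.4] [245 185  13  15 127] [0.6215 0.1199 0.035 ]
yellow/brass [245.2 214.8] [233 203  25  25 401] [0.5563 0.1374 0.035 ]
yellow/brass [495.3 219. ] [485 215  20  10  98] [ 0.5317 -0.5836  0.035 ]
yellow/brass [380.4 315. ] [378 313   8   6  17] [ 0.2663 -0.2402  0.035 ]
yellow/brass [277.6 315.2] [269 315  17   2  20] [0.2709 0.049  0.035 ]
yellow/brass [323.8 315.3] [305 314  36   6  64] [ 0.2683 -0.081   0.035 ]
yellow/brass [150.1 318.8] [148 317   7   6  16] [0.2678 0.4066 0.035 ]
yellow/brass [161.9 318.5] [156 317  14   6  34] [0.268  0.3736 0.035 ]
yellow/brass [200.1 318.2] [197 316   8   6  16] [0.2667 0.2666 0.035 ]
yellow/brass [210.8 316.5] [206 316  10   3  15] [0.2708 0.2366 0.035 ]
red [357.  211.4] [354 208   7   8  40] [ 0.555  -0.1763  0.086 ]
guide [[0.61830053 0.11565556 0.062     ]] can top [[0.63848347 0.40055014 0.136     ]] cup [[0.46992487 0.35807079 0.05      ]] blk [[ 0.61048778 -0.35135564  0.042     ]]
```

```bash
cat >> h.py <<'E'
def go(st,tgt):
    "shift needed in tool axes (m) and tool x yaw in deg"
    Rm=quat(st["ee_rot"]); print("shift tool",Rm.inv().apply(np.array(tgt)-st["position"]).round(4),"pos",st["position"].round(4),"xdir",Rm.as_matrix()[:,0].round(4),"tilt",Rm.as_matrix()[:,2].round(4),"t",st["clock"],"F",st["contact_force"].round(2),"w",round(st["width"],4),round(st["gripper_force"],1))
E
python3 - <<'E'
from h import *
from rig import manip
st=manip.get_state(); d=manip.get_image("wrist"); print({k:v for k,v in d.items() if k!="frame"})
go(st,(.555,-.176,.196))
s2=dict(st); s2["position"]=np.array([.555,-.176,.196]); print(proj(d,[(.555,-.176,.086),(.555,-.176,.04)],s2), pose(d,s2))
E
```

```text
{'fx': 353.8747513335132, 'fy': 353.8747513335132, 'cx': 282.0747097008652, 'cy': 212.76385284865947, 'distortion': array([0.02307002, 0.        , 0.        , 0.        , 0.        ]), 'mount': array([[-1.38718856e-03,  9.62502215e-01,  2.71270274e-01,
         6.78309428e-02],
       [ 9.99997778e-01,  1.76572851e-03, -1.15136877e-03,
         5.82690053e-04],
       [-1.58718465e-03,  2.71268074e-01, -9.62502526e-01,
        -1.78541272e-01],
       [ 0.00000000e+00,  0.00000000e+00,  0.00000000e+00,
         1.00000000e+00]])}
shift tool [-0.5823 -0.5752  0.0007] pos [0.1729 0.5478 0.1958] xdir [-9.536e-01  3.011e-01  2.000e-04] tilt [-7.0e-04 -1.6e-03 -1.0e+00] t 0.1 F [-0.05 -0.24  0.06] w 0.0855 0.0
[[281.16614261 197.267628  ]
 [281.2893454  186.31557207]] (array([[ 3.02386913e-01, -9.17494051e-01, -2.58392766e-01],
       [ 9.53185262e-01,  2.91034021e-01,  8.20795646e-02],
       [-1.06426468e-04, -2.71115963e-01,  9.62546686e-01]]), array([ 0.49060997, -0.15474319,  0.37455093]))
```

```bash
R='{"dx":-0.0365,"dy":-0.0188}'; python3 -m pendant '[{"dx":-0.02,"dy":-0.01},{"dx":-0.0365,"dy":-0.0188},{"dx":-0.0365,"dy":-0.0188},{"dx":-0.0365,"dy":-0.0188},{"dx":-0.0365,"dy":-0.0188},{"dx":-0.0365,"dy":-0.0188},{"dx":-0.0365,"dy":-0.0188},{"dx":-0.0365,"dy":-0.0188},{"dx":-0.0365,"dy":-0.0188},{"dx":-0.0365,"dy":-0.0188},{"dx":-0.0365,"dy":-0.0188},{"dx":-0.0365,"dy":-0.0188}]'
python3 -m pendant '[{"dx":-0.0365,"dy":-0.0188},{"dx":-0.0365,"dy":-0.0188},{"dx":-0.03,"dy":-0.015},{"dx":-0.01,"dy":-0.005},{},{},{}]'
python3 - <<'E'
from h import *
from rig import manip
import pickle
st=manip.get_state(); d=manip.get_image("wrist"); pickle.dump((d,st),open("w1.pkl","wb"))
cv2.imwrite("pics/w1.png",d["frame"][:,:,::-1]); go(st,(.555,-.176,.196))
print(proj(d,[(.6186,.119,.062),(.5563,.1374,.035)],st))
E
```

```text
shift tool [-0.5823 -0.5753  0.0006] pos [0.1729 0.5479 0.1959] xdir [-9.536e-01  3.011e-01  2.000e-04] tilt [-6.0e-04 -1.3e-03 -1.0e+00] t 0.15 F [ 0.42 -0.39 -0.19] w 0.0856 0.0
[[ 67.50237928 614.26395871]
 [ 71.88898424 551.04878056]]invalid input
invalid input
```

View pics/w1.png

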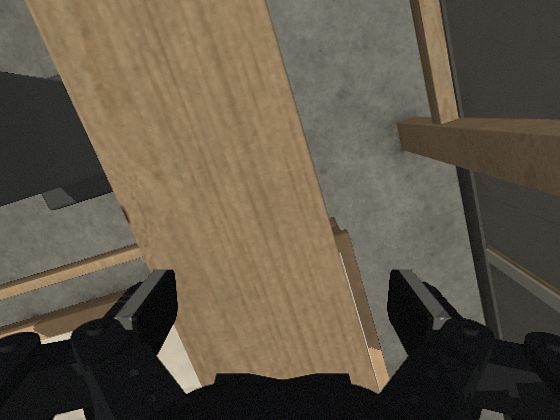

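The wrist camera still sees the start area, because the move was refused. I'll write the rows with all keys.

```bash
python3 -m pendant '[{"dx":-0.02,"dy":-0.01,"dz":0,"rx":0,"ry":0,"rz":0,"hand":0.085},{"dx":-0.0365,"dy":-0.0188,"dz":0,"rx":0,"ry":0,"rz":0,"hand":0.085},{"dx":-0.0365,"dy":-0.0188,"dz":0,"rx":0,"ry":0,"rz":0,"hand":0.085},{"dx":-0.0365,"dy":-0.0188,"dz":0,"rx":0,"ry":0,"rz":0,"hand":0.085},{"dx":-0.0365,"dy":-0.0188,"dz":0,"rx":0,"ry":0,"rz":0,"hand":0.085},{"dx":-0.0365,"dy":-0.0188,"dz":0,"rx":0,"ry":0,"rz":0,"hand":0.085},{"dx":-0.0365,"dy":-0.0188,"dz":0,"rx":0,"ry":0,"rz":0,"hand":0.085},{"dx":-0.0365,"dy":-0.0188,"dz":0,"rx":0,"ry":0,"rz":0,"hand":0.085}]'
python3 -m pendant '[{"dx":-0.0365,"dy":-0.0188}]'; python3 -m pendant '[{"dx":-0.0365,"dy":-0.0188,"dz":0,"rx":0,"ry":0,"rz":0}]'
```

```text
clock: 0.87
position: [0.3942, 0.3287, 0.1966]
ee_rot: [0.0, 0.152, 0.988, 0.0]
contact_force: [0.9, 0.3, -0.8]
width: 0.0851
gripper_force: 0.0invalid input
invalid input
```

```bash
python3 -m pendant '[{"dx":-0.0365,"dy":-0.0188,"dz":0,"rx":0,"ry":0,"rz":0,"hand":0.085},{"dx":-0.0365,"dy":-0.0188,"dz":0,"rx":0,"ry":0,"rz":0,"hand":0.085},{"dx":-0.0365,"dy":-0.0188,"dz":0,"rx":0,"ry":0,"rz":0,"hand":0.085},{"dx":-0.0365,"dy":-0.0188,"dz":0,"rx":0,"ry":0,"rz":0,"hand":0.085},{"dx":-0.0365,"dy":-0.0188,"dz":0,"rx":0,"ry":0,"rz":0,"hand":0.085},{"dx":-0.0365,"dy":-0.0188,"dz":0,"rx":0,"ry":0,"rz":0,"hand":0.085},{"dx":-0.02,"dy":-0.01,"dz":0,"rx":0,"ry":0,"rz":0,"hand":0.085},{"dx":0,"dy":0,"dz":0,"rx":0,"ry":0,"rz":0,"hand":0.085},{"dx":0,"dy":0,"dz":0,"rx":0,"ry":0,"rz":0,"hand":0.085}]'
python3 - <<'E'
from h import *
from rig import manip
import pickle
st=manip.get_state(); d=manip.get_image("wrist"); pickle.dump((d,st),open("w1.pkl","wb"))
cv2.imwrite("pics/w2.png",d["frame"][:,:,::-1]); go(st,(.555,-.176,.196))
print(proj(d,[(.6186,.119,.062),(.5563,.1374,.035)],st))
E
```

```text
clock: 1.62
position: [0.5845, 0.1403, 0.1958]
ee_rot: [-0.001, 0.154, 0.988, 0.0]
contact_force: [-0.8, -0.2, -0.1]
width: 0.0855
gripper_force: 0.0
shift tool [-6.780e-02 -3.103e-01 -2.000e-04] pos [0.5845 0.1403 0.1958] xdir [-0.9528  0.3035  0.0016] tilt [-1.6e-03  4.0e-04 -1.0e+00] t 1.6167 F [-0.8  -0.25 -0.13] w 0.0855 0.0
[[270.40993165 232.37213257]
 [269.12208584 158.76625273]]
```

View pics/w2.png

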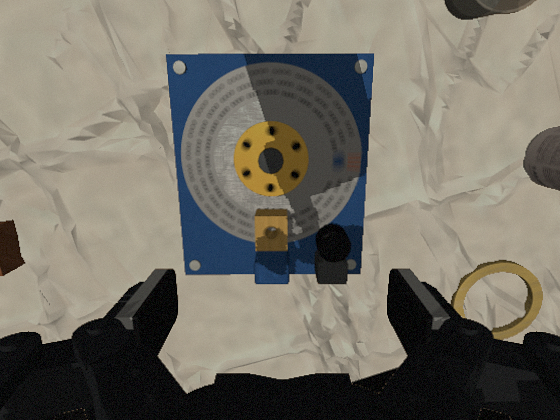

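Wrist view: the guide bore shows at about (272,232), the disc nut at (271,160), and a corner of the holder at (8,247).

```bash
python3 - <<'E'
from h import *
import pickle
d,st=pickle.load(open("w1.pkl","rb"))
H=hsv(d); b,m=blobs(d,(15,100,40),(32,255,255),100)
for c,s in b: print(c,s)
g=cv2.cvtColor(d["frame"],cv2.COLOR_RGB2GRAY)
print(g[222:244,258:290:1])
# yellow face ellipse
ym=np.zeros_like(m); ym[110:206,225:315]=m[110:206,225:315]
cn=cv2.convexHull(max(cv2.findContours(ym,0,2)[0],key=cv2.contourArea)); e=cv2.fitEllipse(cn); print(e, onz(d,[e[0]],.035,st))
# brass block top corners
bm=cv2.inRange(H,np.array((15,60,30)),np.array((35,255,255)))[206:256,245:300]
print(onz(d,[(272,232)],.062,st))
cv2.imwrite("pics/c.png",cv2.resize(d["frame"][195:290,225:365,::-1],None,fx=5,fy=5,interpolation=cv2.INTER_NEAREST))
E
```

```text
[270.6 157.9] [ 234  121   75   75 3790]
[271.  229.7] [ 255  209   33   42 1318]
[502.6 294.6] [ 450  260   93   80 2231]
[[125 123 125 122 127 121 129 129 128 127 122 123 122 123 126 126 126 129
  128 129 124 121 120 117 119 122 128 128 126 105  65  63]
 [127 124 123 124 123 124 129 127 130 126 119 120 124 126 124 124 128 125
  128 130 120 123 117 124 122 121 124 131 126 102  65  66]
 [124 124 123 129 123 125 130 130 129 124 124 121 123 124 126 132 126 129
  127 127 124 122 118 119 122 123 125 128 124 103  66  67]
 [126 130 123 127 123 126 125 132 135 130 122 115 113 115 122 128 126 127
  129 131 123 124 121 118 121 119 126 127 124  99  61  63]
 [127 124 124 125 125 123 128 128 126 112  96  90  93  92  95  97 111 121
  128 128 124 119 121 121 119 125 123 127 128  94  58  66]
 [125 126 125 124 126 128 123 123 102  90  81  69  69  71  73  83  74  94
  122 122 109 109 123 120 123 123 122 127 121  97  53  66]
 [124 124 123 120 127 127 117  94  88  70  63  59  66  75  97 102  85  75
   75  85  80  91 115 119 122 123 124 125 122  94  61  68]
 [129 124 123 127 129 122  99  82  64  48  54 
[... 1424 characters left out ...]
73  74  73  79  70  72  78  73  65  67  68  70  65  72  70  68  72
   74  73  73  70  70  70  65  70  74  75  77  69  67  65]
 [ 75  72  74  72  67  69  71  70  75  75  71  72  69  74  72  72  74  72
   77  73  71  72  73  64  68  71  72  73  72  72  65  61]
 [ 75  73  72  74  72  74  74  76  72  71  72  70  72  71  77  71  71  75
   79  73  76  71  72  68  71  73  73  70  70  62  46  43]
 [ 74  64  75  73  75  64  72  74  76  76  75  65  70  73  74  73  74  76
   73  77  71  67  70  68  71  70  73  76  71  60  32  32]]
((270.7878723144531, 158.23110961914062), (74.6085433959961, 75.53031921386719), 149.55560302734375) [[0.55630207 0.13907387 0.035     ]]
[[0.61870495 0.12052401 0.062     ]]
```

View pics/c.png

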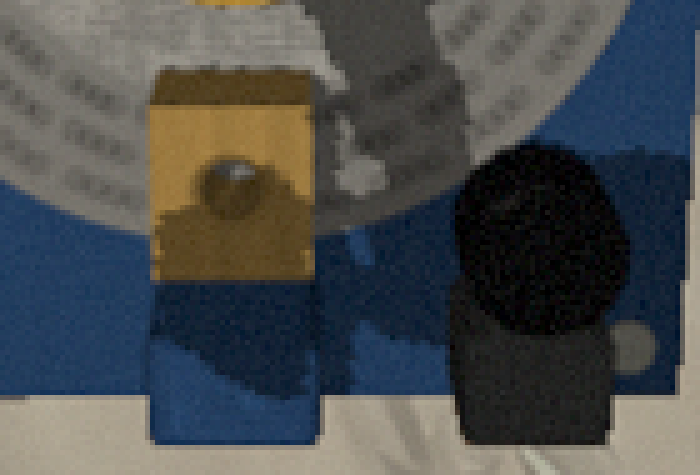

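The crop puts the bore centre at pixel (270.7, 232.3), which is about (0.618, 0.119) in the world. Next is the pin.

```bash
python3 -m pendant '[{"dx":-0.004,"dy":-0.02,"dz":0,"rx":0,"ry":0,"rz":0,"hand":0.085},{"dx":-0.008,"dy":-0.038,"dz":0,"rx":0,"ry":0,"rz":0,"hand":0.085},{"dx":-0.008,"dy":-0.038,"dz":0,"rx":0,"ry":0,"rz":0,"hand":0.085},{"dx":-0.008,"dy":-0.038,"dz":0,"rx":0,"ry":0,"rz":0,"hand":0.085},{"dx":-0.008,"dy":-0.038,"dz":0,"rx":0,"ry":0,"rz":0,"hand":0.085},{"dx":-0.008,"dy":-0.038,"dz":0,"rx":0,"ry":0,"rz":0,"hand":0.085},{"dx":-0.008,"dy":-0.038,"dz":0,"rx":0,"ry":0,"rz":0,"hand":0.085},{"dx":-0.008,"dy":-0.038,"dz":0,"rx":0,"ry":0,"rz":0,"hand":0.085},{"dx":-0.008,"dy":-0.024,"dz":0,"rx":0,"ry":0,"rz":0,"hand":0.085},{"dx":0,"dy":0,"dz":0,"rx":0,"ry":0,"rz":0,"hand":0.085},{"dx":0,"dy":0,"dz":0,"rx":0,"ry":0,"rz":0,"hand":0.085},{"dx":0,"dy":0,"dz":0,"rx":0,"ry":0,"rz":0,"hand":0.085}]'
python3 - <<'E'
from h import *
from rig import manip
import pickle
d,st=pickle.load(open("w1.pkl","rb"));print(onz(d,[(270.7,232.3)],.062,st))
st=manip.get_state(); d=manip.get_image("wrist"); pickle.dump((d,st),open("w2.pkl","wb"))
cv2.imwrite("pics/w3.png",d["frame"][:,:,::-1]); go(st,(.555,-.176,.196))
for c,s in blobs(d,(0,150,60),(5,255,255),40)[0]+blobs(d,(174,150,60),(180,255,255),40)[0]: print(c,s,onz(d,[c],.086,st)[0])
E
```

```text
clock: 2.67
position: [0.5553, -0.1728, 0.1966]
ee_rot: [-0.0, 0.152, 0.988, 0.001]
contact_force: [0.3, 0.2, -0.2]
width: 0.085
gripper_force: 0.0
[[0.61861519 0.11927939 0.062     ]]
shift tool [-0.0007 -0.0031  0.0006] pos [ 0.5553 -0.1728  0.1966] xdir [-9.540e-01  2.999e-01  8.000e-04] tilt [-3.0e-04  1.5e-03 -1.0e+00] t 2.6667 F [ 0.26  0.22 -0.18] w 0.085 0.0
[273.6 198.1] [261 185  28  27 491] [ 0.55421614 -0.17879458  0.086     ]
```

View pics/w3.png

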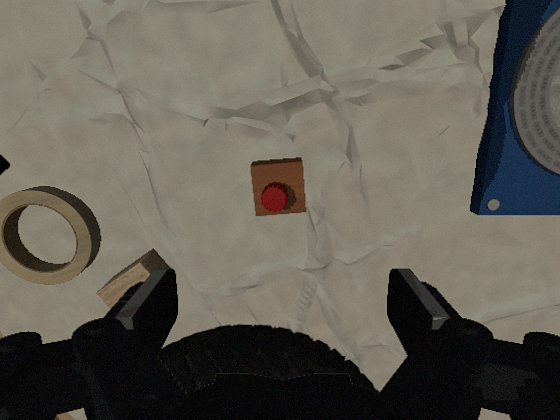

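```bash
python3 -m pendant '[{"dx":-0.001,"dy":-0.006,"dz":0.015,"rx":0,"ry":0,"rz":0,"hand":0.085},{"dx":0,"dy":0,"dz":0.035,"rx":0,"ry":0,"rz":0,"hand":0.06},{"dx":0,"dy":0,"dz":0.035,"rx":0,"ry":0,"rz":0,"hand":0.06},{"dx":0,"dy":0,"dz":0.035,"rx":0,"ry":0,"rz":0,"hand":0.06},{"dx":0,"dy":0,"dz":0.017,"rx":0,"ry":0,"rz":0,"hand":0.05},{"dx":0,"dy":0,"dz":0.003,"rx":0,"ry":0,"rz":0,"hand":0.05},{"dx":0,"dy":0,"dz":0,"rx":0,"ry":0,"rz":0,"hand":0.05},{"dx":0,"dy":0,"dz":0,"rx":0,"ry":0,"rz":0,"hand":0.05}]' 30
python3 - <<'E'
from h import *
from rig import manip
st=manip.get_state(); d=manip.get_image("wrist"); go(st,(.5542,-.1788,.0555))
for c,s in blobs(d,(0,150,60),(5,255,255),40)[0]: print(c,s,onz(d,[c],.086,st)[0])
E
```

```text
clock: 3.38
position: [0.5561, -0.1801, 0.0579]
ee_rot: [0.001, 0.152, 0.988, -0.0]
contact_force: [0.4, -0.3, 0.5]
width: 0.0498
gripper_force: 0.0
shift tool [0.0022 0.0007 0.0024] pos [ 0.5561 -0.1801  0.0579] xdir [-0.9541  0.2996 -0.0022] tilt [ 2.1e-03 -7.0e-04 -1.0e+00] t 3.3833 F [ 0.44 -0.34  0.49] w 0.0498 0.0
[280.9 260. ] [ 256  236   52   48 1399] [ 0.55328273 -0.17904797  0.086     ]
```

```bash
python3 -m pendant '[{"dx":0.002,"dy":0.0007,"dz":0.002,"rx":0,"ry":0,"rz":0,"hand":0.04},{"dx":0,"dy":0,"dz":0,"rx":0,"ry":0,"rz":0,"hand":0.015},{"dx":0,"dy":0,"dz":0,"rx":0,"ry":0,"rz":0,"hand":0.015},{"dx":0,"dy":0,"dz":0,"rx":0,"ry":0,"rz":0,"hand":0.015},{"dx":0,"dy":0,"dz":0,"rx":0,"ry":0,"rz":0,"hand":0.015},{"dx":0,"dy":0,"dz":0,"rx":0,"ry":0,"rz":0,"hand":0.015}]' 30
python3 - <<'E'
from h import *
from rig import manip
st=manip.get_state(); go(st,(.5542,-.1788,.196))
E
```

```text
clock: 3.93
position: [0.5532, -0.1797, 0.0548]
ee_rot: [0.0, 0.152, 0.988, -0.0]
contact_force: [1.1, -0.2, 0.4]
width: 0.0152
gripper_force: 0.0
shift tool [-0.0007  0.0011 -0.1412] pos [ 0.5532 -0.1797  0.0548] xdir [-9.535e-01  3.013e-01 -4.000e-04] tilt [ 4.e-04 -1.e-04 -1.e+00] t 3.9333 F [ 1.11 -0.19  0.45] w 0.0152 0.0
```

The fingers closed to 15 mm with no grip force, so I'll look.

```bash
python3 - <<'E'
from h import *
from rig import manip
import pickle
st=manip.get_state(); d=manip.get_image("wrist");t=manip.get_image("top"); s=manip.get_image("scene"); pickle.dump((d,st,t,s),open("w4.pkl","wb"))
im=np.hstack([d["frame"][150:420,130:430],cv2.resize(s["frame"][200:290,290:390],(300,270))]); cv2.imwrite("pics/w5.png",im[:,:,::-1])
E
```

```text
(no output)
```

View pics/w5.png

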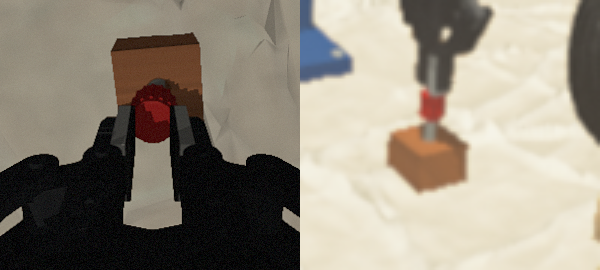

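```bash
python3 - <<'E'
from h import *
import pickle
d,st,t,s=pickle.load(open("w4.pkl","rb"))
p=st["position"]
print("TCP scene",proj(s,[p,p+[0,0,.0187]]),"wrist",proj(d,[p,p+[0,0,.0187]],st))
for dd,S in((s,None),(d,st)):
    for c,b in blobs(dd,(0,150,40),(5,255,255),40)[0]: print(c,b)
im=s["frame"][190:275,290:390]; cv2.imwrite("pics/s6.png",cv2.resize(im[:,:,::-1],(700,595),interpolation=cv2.INTER_CUBIC))
D=pickle.load(open("d0.pkl","rb"))
for c,b in blobs(D["scene"],(0,150,40),(5,255,255),20)[0]: print("before",c,b)
print(proj(s,[(.5542,-.1788,.086),(.5542,-.1788,.062),(.5542,-.1788,.04)]))
E
```

```text
TCP scene [[332.50075014 241.01894549]
 [332.98743389 234.51150072]] wrist [[280.63452303 244.12216054]
 [280.54658184 257.84406117]]
[333.3 235.3] [331 231   6   9  42]
[282.9 263. ] [ 262  234   45   59 1451]
before [531.2  64.2] [526  60  11   8  34]
before [333.1 233.7] [330 230   7   9  54]
[[333.33481211 229.88311246]
 [332.70627415 238.28275447]
 [332.13937743 245.86732031]]
```

View pics/s6.png

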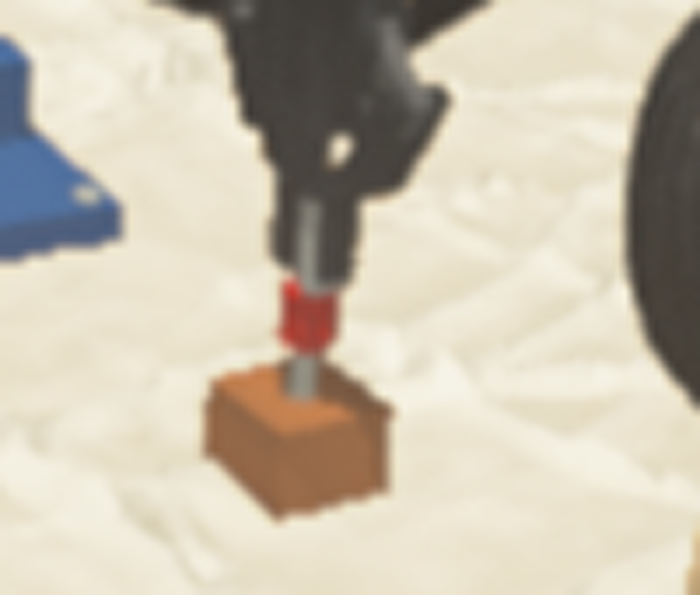

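The scene crop shows the fingertips ending just above the red head (tip row about 231, where 241 was predicted). So the tips reach about 30 mm less than the stated TCP, and the pin hasn't moved. I'll reopen, go 23 mm lower and close again.

```bash
python3 -m pendant '[{"dx":0,"dy":0.001,"dz":0,"rx":0,"ry":0,"rz":0,"hand":0.06},{"dx":0,"dy":0,"dz":0,"rx":0,"ry":0,"rz":0,"hand":0.06},{"dx":0,"dy":0,"dz":0,"rx":0,"ry":0,"rz":0,"hand":0.06},{"dx":0,"dy":0,"dz":0.008,"rx":0,"ry":0,"rz":0,"hand":0.06},{"dx":0,"dy":0,"dz":0.008,"rx":0,"ry":0,"rz":0,"hand":0.06},{"dx":0,"dy":0,"dz":0.007,"rx":0,"ry":0,"rz":0,"hand":0.06},{"dx":0,"dy":0,"dz":0,"rx":0,"ry":0,"rz":0,"hand":0.04},{"dx":0,"dy":0,"dz":0,"rx":0,"ry":0,"rz":0,"hand":0.01},{"dx":0,"dy":0,"dz":0,"rx":0,"ry":0,"rz":0,"hand":0.01},{"dx":0,"dy":0,"dz":0,"rx":0,"ry":0,"rz":0,"hand":0.01},{"dx":0,"dy":0,"dz":0,"rx":0,"ry":0,"rz":0,"hand":0.01},{"dx":0,"dy":0,"dz":0,"rx":0,"ry":0,"rz":0,"hand":0.01}]' 30
python3 - <<'E'
from h import *
from rig import manip
import pickle
st=manip.get_state(); d=manip.get_image("wrist"); s=manip.get_image("scene"); pickle.dump((d,st,s),open("w5.pkl","wb"))
go(st,(.5542,-.1788,.196))
for c,b in blobs(d,(0,150,40),(5,255,255),40)[0]: print(c,b)
for c,b in blobs(s,(0,150,40),(5,255,255),4)[0]: print("s",c,b)
im=np.hstack([cv2.resize(d["frame"][200:350,200:370],(340,300)),cv2.resize(s["frame"][200:290,290:390],(333,300))]); cv2.imwrite("pics/w7.png",im[:,:,::-1])
E
```

```text
clock: 5.08
position: [0.5536, -0.1786, 0.0318]
ee_rot: [0.0, 0.152, 0.988, 0.0]
contact_force: [0.2, 0.5, 0.4]
width: 0.0207
gripper_force: 29.3
shift tool [-0.0007  0.     -0.1642] pos [ 0.5536 -0.1786  0.0318] xdir [-9.536e-01  3.011e-01 -5.000e-04] tilt [ 5.e-04 -1.e-04 -1.e+00] t 5.0833 F [0.25 0.52 0.39] w 0.0207 29.3
[282.2 287.1] [ 256  251   53   71 2271]
s [531.5  63.9] [527  60  10   8  31]
s [330.4 232.5] [330 230   2   7  11]
```

View pics/w7.png

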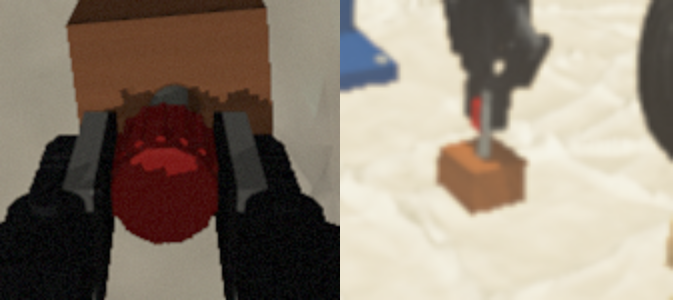

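The pin is gripped: the pads are on either side of the head at 29 N. I'll check for an offset along tool x using the scene projection.

```bash
python3 - <<'E'
from h import *
import pickle
d,st,s=pickle.load(open("w5.pkl","rb"))
X=quat(st["ee_rot"]).as_matrix(); p=st["position"]
for z in (-.035,-.05):
  for y in (-.011,-.018):
    q=[p+X@[x,y,z] for x in (-.011,0,.011)]
    print(z,y,proj(s,q).round(1).tolist())
hd=np.array([.5538,-.1788,.074]); print("head",proj(s,[hd,hd+[-.011,.0,0],hd+[.011,0,0]]).round(1).tolist())
g=cv2.cvtColor(s["frame"],cv2.COLOR_RGB2GRAY); print(g[224:250,322:346])
# pad front-edge rays in wrist view
for u,v in ((200+85/2,200+112/2),(200+118/2,200+112/2),(200+216/2,200+112/2),(200+243/2,200+112/2),(200+95/2,200+212/2),(200+238/2,200+212/2)):
    c,r=ray(d,[(u,v)],st); Xi=X.T; c=Xi@(c-p); r=Xi@r[0]
    print((u,v),[(c+r*(x-c[0])/r[0]).round(4).tolist() for x in (.011,0)])
E
```

```text
-0.035 -0.011 [[338.5, 237.8], [334.7, 238.5], [330.9, 239.2]]
-0.035 -0.018 [[339.9, 239.0], [336.1, 239.7], [332.3, 240.4]]
-0.05 -0.011 [[338.9, 232.5], [335.1, 233.2], [331.3, 233.9]]
-0.05 -0.018 [[340.3, 233.7], [336.5, 234.4], [332.7, 235.1]]
head [[332.9, 234.1], [329.9, 235.4], [335.8, 232.9]]
[[224 225 226 225 214 162 101  71  70  70  71  74  77  75  74  73  72  72
   71  69  70  70  70  68]
 [225 225 225 225 209 146  90  71  69  71  72  75  74  74  74  74  74  72
   71  72  78  86  88  87]
 [224 224 225 224 208 146  89  70  70  72  77  84  80  75  73  73  72  71
   72  88 124 154 159 158]
 [225 224 224 223 208 148  91  72  70  74  88 105 101  85  74  71  71  71
   79 126 188 221 224 223]
 [228 227 226 226 213 153  94  72  73  78  98 123 120  96  76  72  72  71
   90 156 221 231 230 229]
 [233 233 231 230 219 155  92  76  85  89 102 123 123  98  76  72  72  72
   93 161 223 230 229 228]
 [237 238 236 233 220 151  88  82  95 101 107 125 123  93  75  73  72  71
   92 161 222 229 227 227]
 [237 239 238 235 220 150  89  84  96 103 113 133 127  93  75  74  72  72
   96 166 223 2
[... 1530 characters left out ...]
10 116 127 136 141 142 143 143 141 138 129 120 112 104 101 100  99  98
   96  96  97 115 146 184]
 [109 109 113 125 134 140 142 143 144 142 134 123 117 116 116 111 103  99
   99  99  98  99 103 133]
 [110 110 109 113 122 132 139 142 143 144 142 140 140 137 136 127 111 104
  104 103 104 104 107 136]]
(242.5, 256.0) [[0.011, -0.0156, -0.0426], [0.0, -0.0188, -0.0163]]
(259.0, 256.0) [[0.011, -0.0088, -0.0427], [0.0, -0.0106, -0.0164]]
(308.0, 256.0) [[0.011, 0.0114, -0.0428], [0.0, 0.0135, -0.0165]]
(321.5, 256.0) [[0.011, 0.017, -0.0428], [0.0, 0.0202, -0.0165]]
(247.5, 306.0) [[0.011, -0.0099, -0.0819], [0.0, -0.0119, -0.0632]]
(319.0, 306.0) [[0.011, 0.0119, -0.082], [0.0, 0.0141, -0.0633]]
```

```bash
python3 -m pendant '[{"dx":0,"dy":0,"dz":-0.015,"rx":0,"ry":0,"rz":0,"hand":0.01},{"dx":0,"dy":0,"dz":-0.03,"rx":0,"ry":0,"rz":0,"hand":0.01},{"dx":0,"dy":0,"dz":-0.03,"rx":0,"ry":0,"rz":0,"hand":0.01},{"dx":0,"dy":0,"dz":-0.02,"rx":0,"ry":0,"rz":0,"hand":0.01},{"dx":0.002,"dy":0.02,"dz":0,"rx":0,"ry":0,"rz":0,"hand":0.01},{"dx":0.003,"dy":0.035,"dz":0,"rx":0,"ry":0,"rz":0,"hand":0.01},{"dx":0.003,"dy":0.035,"dz":0,"rx":0,"ry":0,"rz":0,"hand":0.01},{"dx":0.003,"dy":0.035,"dz":0,"rx":0,"ry":0,"rz":0,"hand":0.01},{"dx":0.003,"dy":0.035,"dz":0,"rx":0,"ry":0,"rz":0,"hand":0.01},{"dx":0.003,"dy":0.035,"dz":0,"rx":0,"ry":0,"rz":0,"hand":0.01},{"dx":0.003,"dy":0.035,"dz":0,"rx":0,"ry":0,"rz":0,"hand":0.01},{"dx":0.003,"dy":0.035,"dz":0,"rx":0,"ry":0,"rz":0,"hand":0.01}]' 30
python3 -m pendant '[{"dx":0.003,"dy":0.025,"dz":0,"rx":0,"ry":0,"rz":0,"hand":0.01},{"dx":0.0017,"dy":0.0137,"dz":0,"rx":0,"ry":0,"rz":0,"hand":0.01},{"dx":0,"dy":0,"dz":0,"rx":0,"ry":0,"rz":0,"hand":0.01},{"dx":0,"dy":0,"dz":0,"rx":0,"ry":0,"rz":0,"hand":0.01},{"dx":0,"dy":0,"dz":0,"rx":0,"ry":0,"rz":0,"hand":0.01},{"dx":0,"dy":0,"dz":0,"rx":0,"ry":0,"rz":0,"hand":0.01}]' 30
python3 - <<'E'
from h import *
from rig import manip
import pickle
st=manip.get_state(); d=manip.get_image("wrist"); s=manip.get_image("scene");  t=manip.get_image("top"); pickle.dump((d,st,s,t),open("w6.pkl","wb"))
go(st,(.6186,.1193,.127))
p=st["position"]; o=p+[0,0,.100-.127]
print("tip pred wrist",proj(d,[p+[0,0,-.0258],[.6186,.1193,.062],p+[0,0,.0302],p+[0,0,.0542]],st).round(1).tolist(),"scene",proj(s,[p+[0,0,-.0258],[.6186,.1193,.062]]).round(1).tolist())
im=np.hstack([cv2.resize(d["frame"][170:330,190:370],(450,400)),cv2.resize(s["frame"][150:240,220:310],(400,400))])[:, :800]; cv2.imwrite("pics/w8.png",im[:,:,::-1])
E
```

```text
clock: 6.18
position: [0.6113, 0.0827, 0.1267]
ee_rot: [0.0, 0.152, 0.988, -0.0]
contact_force: [0.8, -0.8, -0.3]
width: 0.0208
gripper_force: 29.5
clock: 6.68
position: [0.6182, 0.1177, 0.1266]
ee_rot: [-0.0, 0.153, 0.988, -0.0]
contact_force: [-0.4, 0.0, -0.7]
width: 0.0207
gripper_force: 29.5
shift tool [ 0.0001  0.0016 -0.0004] pos [0.6182 0.1177 0.1266] xdir [-9.532e-01  3.025e-01  1.000e-04] tilt [-3.e-04 -7.e-04 -1.e+00] t 6.6833 F [-0.41  0.01 -0.7 ] w 0.0207 29.5
tip pred wrist [[280.8, 229.0], [283.2, 211.7], [280.4, 267.8], [280.2, 293.7]] scene [[276.8, 186.1], [276.3, 197.7]]
```

View pics/w8.png

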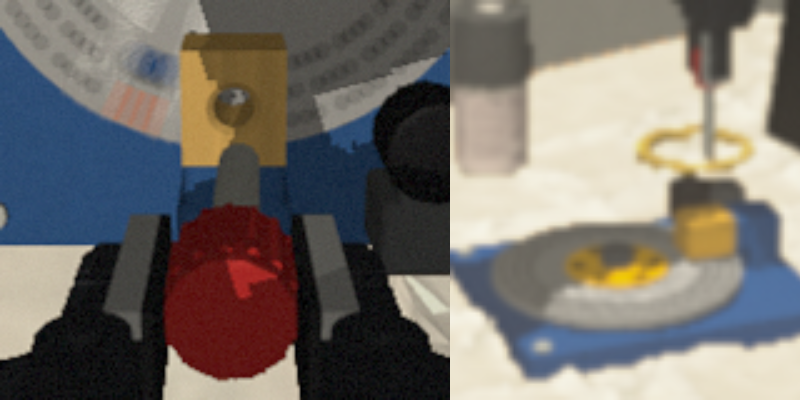

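Wrist crop: the bore is at pixel (283.6,212.4), close to the prediction. The pin tip is at about (286,229), a few pixels to the +y side, so the pin leans slightly. I'll compute the offset.

```bash
python3 - <<'E'
from h import *
import pickle
d,st,s,t=pickle.load(open("w6.pkl","rb"))
X=quat(st["ee_rot"]).as_matrix(); p=st["position"]
f=cv2.GaussianBlur(d["frame"],(3,3),0)
for r in (231,236,242,248): print(r,[tuple(int(a) for a in x) for x in f[r,274:298:1]])
L=lambda P:(X.T@(P-p)).round(4)
print("bore",L(onz(d,[(283.6,212.4)],.062,st)[0]))
for uv in ((285.5,229),(286,231)): print("tip",L(onz(d,[uv],p[2]-.0258,st)[0]))
print("shank top",L(onz(d,[(284.8,250)],p[2]+.02,st)[0]))
b=[x for x in blobs(d,(0,150,40),(5,255,255),100)[0]]; print(b)
E
```

```text
231 [(190, 149, 81), (193, 151, 81), (194, 152, 82), (179, 141, 79), (136, 112, 72), (89, 80, 65), (68, 67, 62), (67, 67, 62), (69, 68, 63), (69, 69, 64), (70, 70, 65), (70, 70, 65), (72, 70, 65), (72, 70, 65), (72, 69, 64), (71, 70, 64), (70, 69, 64), (75, 71, 61), (87, 76, 56), (101, 83, 50), (108, 85, 46), (108, 85, 44), (107, 84, 45), (107, 84, 45)]
236 [(122, 112, 94), (122, 112, 94), (112, 102, 86), (90, 84, 73), (72, 70, 64), (67, 67, 63), (68, 68, 63), (69, 70, 63), (70, 69, 63), (71, 69, 64), (72, 71, 65), (71, 71, 65), (70, 70, 63), (70, 69, 63), (70, 71, 64), (70, 71, 64), (70, 69, 63), (69, 68, 62), (68, 68, 61), (70, 68, 60), (71, 67, 57), (70, 66, 55), (68, 65, 56), (68, 64, 55)]
242 [(27, 49, 72), (34, 49, 68), (49, 56, 64), (62, 63, 60), (68, 67, 61), (70, 69, 63), (70, 69, 63), (69, 68, 63), (69, 69, 64), (70, 70, 64), (71, 71, 65), (72, 71, 66), (72, 71, 65), (71, 71, 64), (70, 70, 64), (69, 67, 62), (68, 66, 61), (70, 68, 63), (68, 67, 63), (53, 59, 62), (33, 47, 63), (25, 44, 66), (27, 45, 67), (26, 45, 67)]
248 [(29, 45, 65), (45, 54, 63), (62, 64, 62), (69, 68, 62), (70, 69, 64), (71, 70, 64), (71, 70, 64), (71, 70, 64), (71, 70, 65), (71, 71, 65), (72, 72, 66), (72, 72, 66), (70, 70, 64), (70, 69, 63), (70, 69, 64), (69, 69, 63), (68, 68, 62), (69, 67, 62), (68, 66, 62), (54, 58, 62), (34, 48, 64), (24, 43, 64), (23, 42, 64), (22, 42, 64)]
bore [-0.0004  0.002   0.0646]
tip [-0.      0.0029  0.0258]
tip [-0.0013  0.0032  0.0258]
shank top [ 0.0046  0.0021 -0.02  ]
[(array([282.1, 288.2]), array([ 255,  252,   54,   70, 2565], dtype=int32))]
```

```bash
python3 -m pendant '[{"dx":-0.0002,"dy":-0.0005,"dz":0.012,"rx":0,"ry":0,"rz":0,"hand":0.01},{"dx":0,"dy":0,"dz":0.016,"rx":0,"ry":0,"rz":0,"hand":0.01},{"dx":0,"dy":0,"dz":0.008,"rx":0,"ry":0,"rz":0,"hand":0.01},{"dx":0,"dy":0,"dz":0.003,"rx":0,"ry":0,"rz":0,"hand":0.01},{"dx":0,"dy":0,"dz":0.003,"rx":0,"ry":0,"rz":0,"hand":0.01},{"dx":0,"dy":0,"dz":0.003,"rx":0,"ry":0,"rz":0,"hand":0.01},{"dx":0,"dy":0,"dz":0,"rx":0,"ry":0,"rz":0,"hand":0.01}]' 30
```

```text
clock: 7.42
position: [0.6177, 0.1181, 0.0813]
ee_rot: [-0.001, 0.152, 0.988, -0.001]
contact_force: [-1.5, -2.2, -1.6]
width: 0.021
gripper_force: 29.3
```

```bash
python3 -m pendant '[{"dx":0,"dy":0,"dz":0.004,"rx":0,"ry":0,"rz":0,"hand":0.01},{"dx":0,"dy":0,"dz":0.005,"rx":0,"ry":0,"rz":0,"hand":0.01},{"dx":0,"dy":0,"dz":0.005,"rx":0,"ry":0,"rz":0,"hand":0.01},{"dx":0,"dy":0,"dz":0.005,"rx":0,"ry":0,"rz":0,"hand":0.01},{"dx":0,"dy":0,"dz":0,"rx":0,"ry":0,"rz":0,"hand":0.01},{"dx":0,"dy":0,"dz":0,"rx":0,"ry":0,"rz":0,"hand":0.01}]' 30
```

```text
clock: 7.92
position: [0.6178, 0.1185, 0.0617]
ee_rot: [-0.001, 0.152, 0.988, -0.0]
contact_force: [-2.3, -4.0, -1.8]
width: 0.021
gripper_force: 29.3
```

```bash
python3 -m pendant '[{"dx":0,"dy":-0.0005,"dz":0,"rx":0,"ry":0,"rz":0,"hand":0.045},{"dx":0,"dy":0,"dz":0,"rx":0,"ry":0,"rz":0,"hand":0.06},{"dx":0,"dy":0,"dz":0,"rx":0,"ry":0,"rz":0,"hand":0.06},{"dx":0,"dy":0,"dz":0,"rx":0,"ry":0,"rz":0,"hand":0.06},{"dx":0,"dy":0,"dz":-0.015,"rx":0,"ry":0,"rz":0,"hand":0.06},{"dx":0,"dy":0,"dz":-0.03,"rx":0,"ry":0,"rz":0,"hand":0.06},{"dx":0,"dy":0,"dz":-0.03,"rx":0,"ry":0,"rz":0,"hand":0.06},{"dx":0,"dy":0,"dz":-0.01,"rx":0,"ry":0,"rz":0,"hand":0.06},{"dx":0,"dy":0,"dz":0,"rx":0,"ry":0,"rz":0,"hand":0.06}]' 30
python3 - <<'E'
from h import *
from rig import manip
import pickle
st=manip.get_state(); d=manip.get_image("wrist"); s=manip.get_image("scene");pickle.dump((d,st,s),open("w7.pkl","wb"))
A=np.array([.5563,.139,0]);e=np.array([.9590,-.2835,0]) # stand x axis approx
go(st,A-e*.06+[0,0,.10])
for c,b in blobs(s,(0,150,40),(5,255,255),10)[0]: print("s",c,b)
for z in (.006,.032): print(z,proj(s,[[.6186,.1193,z+.068]]))
for c,b in blobs(d,(0,150,40),(5,255,255),100)[0]: print("w",c,b,[proj(d,[[.6186,.1193,z+.080]],st).round(1).tolist() for z in (.006,.032)])
E
```

```text
clock: 8.67
position: [0.6211, 0.119, 0.1515]
ee_rot: [0.004, 0.152, 0.988, 0.001]
contact_force: [0.3, 0.3, 0.4]
width: 0.06
gripper_force: 0.0
shift tool [ 0.1282 -0.0017  0.0505] pos [0.6211 0.119  0.1515] xdir [-0.9536  0.301  -0.0077] tilt [ 0.0085  0.0013 -1.    ] t 8.6667 F [0.26 0.35 0.44] w 0.06 0.0
s [530.3  65.2] [526  63   8   5  23]
s [277.1 187.3] [274 184   7   8  38]
0.006 [[276.41216855 194.05666233]]
0.032 [[276.57504567 186.16237789]]
w [272.7 213.8] [256 194  35  39 868] [[[279.8, 207.4]], [[279.8, 218.1]]]
```

The pin stands in the guide on the disc: the head is at scene row 187, which matches a tip height of 0.032. Next I'll shut the hand and go over the disc's -x side.

```bash
python3 -m pendant '[{"dx":0.02,"dy":0,"dz":0,"rx":0,"ry":0,"rz":0,"hand":0},{"dx":0.036,"dy":-0.0007,"dz":0,"rx":0,"ry":0,"rz":0,"hand":0},{"dx":0.036,"dy":-0.001,"dz":0,"rx":0,"ry":0,"rz":0,"hand":0},{"dx":0.026,"dy":0,"dz":0,"rx":0,"ry":0,"rz":0,"hand":0},{"dx":0.01,"dy":0,"dz":0.015,"rx":0,"ry":0,"rz":0,"hand":0},{"dx":0,"dy":0,"dz":0.03,"rx":0,"ry":0,"rz":0,"hand":0},{"dx":0,"dy":0,"dz":0.03,"rx":0,"ry":0,"rz":0,"hand":0},{"dx":0,"dy":0,"dz":0.025,"rx":0,"ry":0,"rz":0,"hand":0},{"dx":0,"dy":0,"dz":0.01,"rx":0,"ry":0,"rz":0,"hand":0},{"dx":0,"dy":0,"dz":0,"rx":0,"ry":0,"rz":0,"hand":0},{"dx":0,"dy":0,"dz":0,"rx":0,"ry":0,"rz":0,"hand":0}]' 30
cat > chk.py <<'E'
from rig import manip
import sys
s=manip.get_state(); f=s["contact_force"]; print(round(s["clock"],2),"z",round(s["position"][2],4),"F",f.round(2))
sys.exit(1 if f[2]>1.2 else 0)
E
cat > ang.py <<'E'
"pin height and disc hole angle (orange stripe) from scene/top views"
from h import *
from rig import manip
A=np.array([.5563,.139]);yaw=np.arctan2(.1193-.139,.6186-.5563)
for n in ("top","scene"):
    d=manip.get_image(n)
    if n=="scene":
        for c,b in blobs(d,(0,150,40),(5,255,255),10)[0]:
            if 250<c[0]<300: print("pin head scene row",c,"(194 home, 187 standing)")
    # polar resample of the disc rim band at r 76..84
    th=np.radians(np.arange(0,360,2)); rr=np.linspace(.076,.083,4); o=[]
    P=np.array([[A[0]+r*np.cos(yaw+t),A[1]+r*np.sin(yaw+t),.032] for t in th for r in rr])
    uv=proj(d,P).astype(np.float32)
    c=cv2.remap(d["frame"],uv[:,0].reshape(-1,1),uv[:,1].reshape(-1,1),1).reshape(len(th),len(rr),3).astype(float).mean(1)
    q=(c[:,0]-c[:,2])/(c.sum(1)+30); i=np.argsort(q)[::-1][:6]
    print(n,"orange at deg",[(int(2*k),round(q[k],2)) for k in i],"median",round(np.median(q),2))
E
python3 chk.py; python3 ang.py
python3 -c "
from h import *
from rig import manip
go(manip.get_state(),(.4988,.156,.04))"
```

```text
clock: 9.68
position: [0.4952, 0.1552, 0.0368]
ee_rot: [-0.001, 0.152, 0.988, -0.0]
contact_force: [-0.1, -1.0, 0.2]
width: -0.0001
gripper_force: 0.0
9.68 z 0.0368 F [-0.09 -0.97  0.23]
top orange at deg [(0, np.float64(0.59)), (6, np.float64(0.59)), (358, np.float64(0.59)), (2, np.float64(0.58)), (4, np.float64(0.58)), (356, np.float64(0.53))] median 0.03
pin head scene row [277.  187.3] (194 home, 187 standing)
scene orange at deg [(6, np.float64(0.28)), (8, np.float64(0.28)), (10, np.float64(0.28)), (12, np.float64(0.28)), (16, np.float64(0.28)), (4, np.float64(0.28))] median 0.03
shift tool [-0.0016  0.0011 -0.0015] pos [0.4969 0.1555 0.0385] xdir [-0.9536  0.3012 -0.0018] tilt [ 2.1e-03  5.0e-04 -1.0e+00] t 9.7833 F [-0.28  0.28  0.4 ] w -0.0 0.0
```

```bash

python3 -m pendant '[{"dx":0,"dy":0,"dz":0.002,"rx":0,"ry":0,"rz":0,"hand":0},{"dx":0,"dy":0,"dz":0,"rx":0,"ry":0,"rz":0,"hand":0}]' >/dev/null && python3 chk.py &&
python3 -m pendant '[{"dx":0,"dy":0,"dz":0.002,"rx":0,"ry":0,"rz":0,"hand":0},{"dx":0,"dy":0,"dz":0,"rx":0,"ry":0,"rz":0,"hand":0}]' >/dev/null && python3 chk.py &&
python3 -m pendant '[{"dx":0,"dy":0,"dz":0.002,"rx":0,"ry":0,"rz":0,"hand":0},{"dx":0,"dy":0,"dz":0,"rx":0,"ry":0,"rz":0,"hand":0}]' >/dev/null && python3 chk.py &&
python3 -m pendant '[{"dx":0,"dy":0,"dz":0.002,"rx":0,"ry":0,"rz":0,"hand":0},{"dx":0,"dy":0,"dz":0,"rx":0,"ry":0,"rz":0,"hand":0}]' >/dev/null && python3 chk.py &&
python3 -m pendant '[{"dx":0,"dy":0,"dz":0.002,"rx":0,"ry":0,"rz":0,"hand":0},{"dx":0,"dy":0,"dz":0,"rx":0,"ry":0,"rz":0,"hand":0}]' >/dev/null && python3 chk.py &&
python3 -m pendant '[{"dx":0,"dy":0,"dz":0.002,"rx":0,"ry":0,"rz":0,"hand":0},{"dx":0,"dy":0,"dz":0,"rx":0,"ry":0,"rz":0,"hand":0}]' >/dev/null && python3 chk.py &&
python3 -m pendant '[{"dx":0,"dy":0,"dz":0.002,"rx":0,"ry":0,"rz":0,"hand":0},{"dx":0,"dy":0,"dz":0,"rx":0,"ry":0,"rz":0,"hand":0}]' >/dev/null && python3 chk.py &&
python3 -m pendant '[{"dx":0,"dy":0,"dz":0.002,"rx":0,"ry":0,"rz":0,"hand":0},{"dx":0,"dy":0,"dz":0,"rx":0,"ry":0,"rz":0,"hand":0}]' >/dev/null && python3 chk.py &&
python3 -m pendant '[{"dx":0,"dy":0,"dz":0.002,"rx":0,"ry":0,"rz":0,"hand":0},{"dx":0,"dy":0,"dz":0,"rx":0,"ry":0,"rz":0,"hand":0}]' >/dev/null && python3 chk.py &&
python3 -m pendant '[{"dx":0,"dy":0,"dz":0.002,"rx":0,"ry":0,"rz":0,"hand":0},{"dx":0,"dy":0,"dz":0,"rx":0,"ry":0,"rz":0,"hand":0}]' >/dev/null && python3 chk.py
# fingertip lowest dark pixel in the scene view
python3 - <<'E'
from h import *
from rig import manip
st=manip.get_state(); s=manip.get_image("scene"); p=st["position"]
print([(z,proj(s,[p+[0,0,z]]).round(1).tolist()) for z in (0,.02,.036)], p)
u=int(round(proj(s,[p])[0,0])); g=cv2.cvtColor(s["frame"],cv2.COLOR_RGB2GRAY)
print(u,g[180:236:2,u-8:u+9:2])
E
```

```text
9.95 z 0.0366 F [-0.63 -0.24  0.41]
10.12 z 0.0339 F [ 0.14 -0.14 -1.02]
10.28 z 0.0315 F [0.09 0.57 0.48]
10.45 z 0.0293 F [-0.58 -0.07  0.15]
10.62 z 0.0273 F [-0.29 -0.4  -0.11]
10.78 z 0.0253 F [0.07 0.33 0.21]
10.95 z 0.0233 F [ 0.84 -0.08  0.41]
11.12 z 0.0213 F [-0.16 -0.37 -0.34]
11.28 z 0.0193 F [ 0.02 -0.47  0.1 ]
11.45 z 0.0173 F [-0.99 -0.09 -0.35]
[(0, [[237.3, 217.3]]), (0.02, [[237.3, 211.2]]), (0.036, [[237.2, 206.3]])] [0.49553725 0.15526134 0.01729806]
237 [[ 96  63  66  65  64  68 108 118 198]
 [113  63  65  65  65  67  98 131 225]
 [135  64  65  65  66  70  87 114 126]
 [168  71  66  67  67  69  74  92  91]
 [178  82  65  67  68  68  67  79  73]
 [226 171  87  67  67  68  66  69  75]
 [228 228 118  66  67  68  68  64 128]
 [231 230 159  68  67  67  75  84 179]
 [229 230 209  90  69  67 154 228 234]
 [229 229 204 117  75  68 175 238 237]
 [232 226 211 119  78  68 161 227 221]
 [233 234 217 117  79  72  94 114 113]
 [219 165 131 117  79  71  92 116 117]
 [ 81  97 104 118  97 100 110 112 112]
 [ 93 106 106 111 116 118 114 112 114]
 [ 99 101 106 104 103 111 112 112 116]
 [100 108 106 103 105 107 112 112 113]
 [ 94 110 109 107 102 106 109 112 112]
 [ 84 103 111 104 121 139 154 157 110]
 [ 83  86 104 128 160 155 171 173 144]
 [ 90  85  93 102 123 141 157 162 157]
 [180  91 109 110 106 108 112 124 137]
 [212 109  99 110 109 109 109 106 106]
 [235 214  91 106 111 135 145 115 111]
 [233 237 129  93 111 167 177 122 110]
 [230 235 166  90  96 105 101 100  98]
 [229 233 233 162  89  96  95  94 136]
 [225 226 228 217 113 107 111 175 237]]
```

The scene profile puts the real fingertip 36 mm above the nominal TCP, so contact should come near z = -0.004. I'll continue with checks.

```bash

python3 -m pendant '[{"dx":0,"dy":0,"dz":0.002,"rx":0,"ry":0,"rz":0,"hand":0},{"dx":0,"dy":0,"dz":0.002,"rx":0,"ry":0,"rz":0,"hand":0},{"dx":0,"dy":0,"dz":0.002,"rx":0,"ry":0,"rz":0,"hand":0},{"dx":0,"dy":0,"dz":0.002,"rx":0,"ry":0,"rz":0,"hand":0}]' >/dev/null && python3 chk.py &&
python3 -m pendant '[{"dx":0,"dy":0,"dz":0.001,"rx":0,"ry":0,"rz":0,"hand":0},{"dx":0,"dy":0,"dz":0.001,"rx":0,"ry":0,"rz":0,"hand":0}]' >/dev/null && python3 chk.py &&
python3 -m pendant '[{"dx":0,"dy":0,"dz":0.001,"rx":0,"ry":0,"rz":0,"hand":0},{"dx":0,"dy":0,"dz":0.001,"rx":0,"ry":0,"rz":0,"hand":0}]' >/dev/null && python3 chk.py &&
python3 -m pendant '[{"dx":0,"dy":0,"dz":0.001,"rx":0,"ry":0,"rz":0,"hand":0},{"dx":0,"dy":0,"dz":0.001,"rx":0,"ry":0,"rz":0,"hand":0}]' >/dev/null && python3 chk.py &&
python3 -m pendant '[{"dx":0,"dy":0,"dz":0.001,"rx":0,"ry":0,"rz":0,"hand":0},{"dx":0,"dy":0,"dz":0,"rx":0,"ry":0,"rz":0,"hand":0}]' >/dev/null && python3 chk.py &&
python3 -m pendant '[{"dx":0,"dy":0,"dz":0.001,"rx":0,"ry":0,"rz":0,"hand":0},{"dx":0,"dy":0,"dz":0,"rx":0,"ry":0,"rz":0,"hand":0}]' >/dev/null && python3 chk.py &&
python3 -m pendant '[{"dx":0,"dy":0,"dz":0.001,"rx":0,"ry":0,"rz":0,"hand":0},{"dx":0,"dy":0,"dz":0,"rx":0,"ry":0,"rz":0,"hand":0}]' >/dev/null && python3 chk.py &&
python3 -m pendant '[{"dx":0,"dy":0,"dz":0.001,"rx":0,"ry":0,"rz":0,"hand":0},{"dx":0,"dy":0,"dz":0,"rx":0,"ry":0,"rz":0,"hand":0}]' >/dev/null && python3 chk.py &&
python3 -m pendant '[{"dx":0,"dy":0,"dz":0.001,"rx":0,"ry":0,"rz":0,"hand":0},{"dx":0,"dy":0,"dz":0,"rx":0,"ry":0,"rz":0,"hand":0}]' >/dev/null && python3 chk.py &&
python3 -m pendant '[{"dx":0,"dy":0,"dz":0.001,"rx":0,"ry":0,"rz":0,"hand":0},{"dx":0,"dy":0,"dz":0,"rx":0,"ry":0,"rz":0,"hand":0}]' >/dev/null && python3 chk.py &&
python3 -m pendant '[{"dx":0,"dy":0,"dz":0.001,"rx":0,"ry":0,"rz":0,"hand":0},{"dx":0,"dy":0,"dz":0,"rx":0,"ry":0,"rz":0,"hand":0}]' >/dev/null && python3 chk.py &&
python3 -m pendant '[{"dx":0,"dy":0,"dz":0.001,"rx":0,"ry":0,"rz":0,"hand":0},{"dx":0,"dy":0,"dz":0,"rx":0,"ry":0,"rz":0,"hand":0}]' >/dev/null && python3 chk.py
python3 ang.py
```

```text
11.83 z 0.0093 F [-0.89 -0.06  0.15]
12.0 z 0.0074 F [-1.34 -0.3  -0.23]
12.17 z 0.0055 F [-0.99 -0.52  0.03]
12.33 z 0.0035 F [0.47 0.62 0.55]
12.5 z 0.0024 F [-0.37  0.14  0.44]
12.67 z 0.0015 F [0.03 0.5  0.54]
12.83 z 0.0005 F [-0.81 -0.37  0.56]
13.0 z -0.0005 F [-0.11  0.7  -0.9 ]
13.17 z -0.0016 F [0.35 0.62 0.49]
13.33 z -0.0025 F [ 0.1  -0.81  0.48]
13.5 z -0.0034 F [-0.08 -1.2   1.84]
top orange at deg [(0, np.float64(0.63)), (4, np.float64(0.61)), (358, np.float64(0.6)), (2, np.float64(0.58)), (356, np.float64(0.58)), (6, np.float64(0.57))] median 0.03
pin head scene row [277.2 187.1] (194 home, 187 standing)
scene orange at deg [(6, np.float64(0.28)), (4, np.float64(0.28)), (10, np.float64(0.28)), (8, np.float64(0.28)), (12, np.float64(0.28)), (16, np.float64(0.28))] median 0.03
```

```bash
sed -i 's/q=(c\[:,0\]/q=(c[:,0]/; s/; i=np.argsort/; q[:12]=0; q[-12:]=0; i=np.argsort/' ang.py; python3 chk.py; python3 ang.py; python3 chk.py; python3 ang.py
```

```text
13.6 z -0.0033 F [-0.82  0.08  0.64]
top orange at deg [(172, np.float64(0.1)), (150, np.float64(0.09)), (148, np.float64(0.09)), (160, np.float64(0.09)), (174, np.float64(0.09)), (168, np.float64(0.09))] median 0.03
pin head scene row [276.8 187.3] (194 home, 187 standing)
scene orange at deg [(24, np.float64(0.27)), (26, np.float64(0.27)), (28, np.float64(0.26)), (30, np.float64(0.26)), (32, np.float64(0.25)), (34, np.float64(0.22))] median 0.03
13.7 z -0.0033 F [-0.41  0.2   1.27]
top orange at deg [(150, np.float64(0.1)), (216, np.float64(0.1)), (204, np.float64(0.1)), (164, np.float64(0.09)), (174, np.float64(0.09)), (154, np.float64(0.09))] median 0.03
pin head scene row [276.8 187.4] (194 home, 187 standing)
scene orange at deg [(24, np.float64(0.27)), (26, np.float64(0.27)), (28, np.float64(0.27)), (30, np.float64(0.26)), (32, np.float64(0.25)), (34, np.float64(0.22))] median 0.03
```

The contact force is around 1 N. I'll pulse lightly: press, short lift, press, so the hole creeps round, and check the pin each time.

```bash
python3 -m pendant '[{"dx":0,"dy":0,"dz":0.0005,"rx":0,"ry":0,"rz":0,"hand":0},{"dx":0,"dy":0,"dz":0,"rx":0,"ry":0,"rz":0,"hand":0},{"dx":0,"dy":0,"dz":0,"rx":0,"ry":0,"rz":0,"hand":0}]' >/dev/null; python3 chk.py; python3 ang.py
python3 -m pendant '[{"dx":0,"dy":0,"dz":-0.0012,"rx":0,"ry":0,"rz":0,"hand":0},{"dx":0,"dy":0,"dz":0,"rx":0,"ry":0,"rz":0,"hand":0},{"dx":0,"dy":0,"dz":0.0012,"rx":0,"ry":0,"rz":0,"hand":0},{"dx":0,"dy":0,"dz":0,"rx":0,"ry":0,"rz":0,"hand":0}]' >/dev/null; python3 chk.py; python3 ang.py
```

```text
14.05 z -0.0038 F [0.18 0.21 2.98]
top orange at deg [(180, np.float64(0.1)), (98, np.float64(0.1)), (216, np.float64(0.09)), (166, np.float64(0.09)), (102, np.float64(0.09)), (144, np.float64(0.09))] median 0.03
pin head scene row [276.8 187.5] (194 home, 187 standing)
scene orange at deg [(24, np.float64(0.27)), (26, np.float64(0.27)), (28, np.float64(0.26)), (30, np.float64(0.26)), (32, np.float64(0.25)), (34, np.float64(0.23))] median 0.03
14.48 z -0.0039 F [0.27 0.03 2.97]
top orange at deg [(204, np.float64(0.1)), (170, np.float64(0.1)), (216, np.float64(0.09)), (172, np.float64(0.09)), (148, np.float64(0.09)), (106, np.float64(0.09))] median 0.03
pin head scene row [277.1 187.4] (194 home, 187 standing)
scene orange at deg [(24, np.float64(0.27)), (26, np.float64(0.27)), (28, np.float64(0.26)), (30, np.float64(0.26)), (32, np.float64(0.25)), (34, np.float64(0.22))] median 0.03
```

```bash
cat > pin.py <<'E'
from h import *
from rig import manip
import sys
s=manip.get_state(); d=manip.get_image("scene")
r=[c[1] for c,b in blobs(d,(0,150,40),(5,255,255),10)[0] if 250<c[0]<300]
print(round(s["clock"],2),"z",round(s["position"][2],4),"Fz",round(s["contact_force"][2],2),"row",r); sys.exit(1 if not r or r[0]>190 else 0)
E
python3 -m pendant '[{"dx":0,"dy":0,"dz":-0.0012,"rx":0,"ry":0,"rz":0,"hand":0},{"dx":0,"dy":0,"dz":0,"rx":0,"ry":0,"rz":0,"hand":0},{"dx":0,"dy":0,"dz":0.0012,"rx":0,"ry":0,"rz":0,"hand":0},{"dx":0,"dy":0,"dz":-0.0012,"rx":0,"ry":0,"rz":0,"hand":0},{"dx":0,"dy":0,"dz":0,"rx":0,"ry":0,"rz":0,"hand":0},{"dx":0,"dy":0,"dz":0.0012,"rx":0,"ry":0,"rz":0,"hand":0},{"dx":0,"dy":0,"dz":-0.0012,"rx":0,"ry":0,"rz":0,"hand":0},{"dx":0,"dy":0,"dz":0,"rx":0,"ry":0,"rz":0,"hand":0},{"dx":0,"dy":0,"dz":0.0012,"rx":0,"ry":0,"rz":0,"hand":0},{"dx":0,"dy":0,"dz":0,"rx":0,"ry":0,"rz":0,"hand":0}]' >/dev/null; python3 pin.py &&
python3 -m pendant '[{"dx":0,"dy":0,"dz":-0.0012,"rx":0,"ry":0,"rz":0,"hand":0},{"dx":0,"dy":0,"dz":0,"rx":0,"ry":0,"rz":0,"hand":0},{"dx":0,"dy":0,"dz":0.0012,"rx":0,"ry":0,"rz":0,"hand":0},{"dx":0,"dy":0,"dz":-0.0012,"rx":0,"ry":0,"rz":0,"hand":0},{"dx":0,"dy":0,"dz":0,"rx":0,"ry":0,"rz":0,"hand":0},{"dx":0,"dy":0,"dz":0.0012,"rx":0,"ry":0,"rz":0,"hand":0},{"dx":0,"dy":0,"dz":-0.0012,"rx":0,"ry":0,"rz":0,"hand":0},{"dx":0,"dy":0,"dz":0,"rx":0,"ry":0,"rz":0,"hand":0},{"dx":0,"dy":0,"dz":0.0012,"rx":0,"ry":0,"rz":0,"hand":0},{"dx":0,"dy":0,"dz":0,"rx":0,"ry":0,"rz":0,"hand":0}]' >/dev/null; python3 pin.py
python3 - <<'E'
from h import *
from rig import manip
# where is anything orange near the disc, in top and scene
for n,(a,b,c,e) in (("top",(170,260,200,295)),("scene",(185,240,215,310))):
    d=manip.get_image(n); H=hsv(d)[a:b,c:e]; m=cv2.inRange(H,np.array((3,70,60)),np.array((14,255,255)))
    k,l,s,ce=cv2.connectedComponentsWithStats(m)
    print(n,[((ce[i]+[c,a]).round(1).tolist(),int(s[i][4])) for i in range(1,k) if s[i][4]>3], proj(d,[[.5563,.139,.032]]))
E
```

```text
15.42 z -0.0039 Fz 3.69 row [np.float64(187.5)]
16.3 z -0.0039 Fz 2.68 row [np.float64(187.5)]
top [([254.1, 190.9], 9), ([264.7, 234.1], 15)] [[244.69976122 214.93452215]]
scene [([277.1, 188.8], 48), ([254.0, 221.0], 9)] [[256.51463744 209.52602144]]
```

```bash
cat > ang.py <<'E'
from h import *
from rig import manip
A=np.array([.5563,.139]);yaw=np.arctan2(.1193-.139,.6186-.5563); o=[]
for n,(a,b,c,e) in (("top",(170,260,200,295)),("scene",(195,240,215,310))):
    d=manip.get_image(n); H=hsv(d)[a:b,c:e]; m=cv2.inRange(H,np.array((3,70,60)),np.array((14,255,255)))
    k,l,s,ce=cv2.connectedComponentsWithStats(m)
    for i in range(1,k):
        P=onz(d,[ce[i]+[c,a]],.032)[0,:2]-A; r=np.hypot(*P)
        if s[i][4]>3 and .05<r<.09: o.append((n,round(r,3),round(np.degrees(np.arctan2(P[1],P[0])-yaw)%360),int(s[i][4])))
print("hole angle",o)
E
python3 ang.py
python3 -m pendant '[{"dx":0,"dy":0,"dz":-0.0012,"rx":0,"ry":0,"rz":0,"hand":0},{"dx":0,"dy":0,"dz":0,"rx":0,"ry":0,"rz":0,"hand":0},{"dx":0,"dy":0,"dz":0.0012,"rx":0,"ry":0,"rz":0,"hand":0},{"dx":0,"dy":0,"dz":-0.0012,"rx":0,"ry":0,"rz":0,"hand":0},{"dx":0,"dy":0,"dz":0,"rx":0,"ry":0,"rz":0,"hand":0},{"dx":0,"dy":0,"dz":0.0012,"rx":0,"ry":0,"rz":0,"hand":0},{"dx":0,"dy":0,"dz":-0.0012,"rx":0,"ry":0,"rz":0,"hand":0},{"dx":0,"dy":0,"dz":0,"rx":0,"ry":0,"rz":0,"hand":0},{"dx":0,"dy":0,"dz":0.0012,"rx":0,"ry":0,"rz":0,"hand":0},{"dx":0,"dy":0,"dz":0,"rx":0,"ry":0,"rz":0,"hand":0}]' >/dev/null; python3 pin.py; python3 ang.py
```

```text
hole angle [('top', np.float64(0.082), 7, 4), ('top', np.float64(0.077), 355, 8), ('top', np.float64(0.08), 243, 14), ('scene', np.float64(0.083), 244, 9)]
17.38 z -0.0039 Fz 3.26 row [np.float64(187.4)]
hole angle [('top', np.float64(0.08), 8, 6), ('top', np.float64(0.075), 356, 9), ('top', np.float64(0.081), 255, 13), ('scene', np.float64(0.083), 256, 7)]
```

The tracked hole is at 255° and creeping counter-clockwise, about 12° per three pulses. I'll use slightly longer lifts.

```bash

python3 -m pendant '[{"dx":0,"dy":0,"dz":-0.0012,"rx":0,"ry":0,"rz":0,"hand":0},{"dx":0,"dy":0,"dz":0,"rx":0,"ry":0,"rz":0,"hand":0},{"dx":0,"dy":0,"dz":0,"rx":0,"ry":0,"rz":0,"hand":0},{"dx":0,"dy":0,"dz":0.0012,"rx":0,"ry":0,"rz":0,"hand":0},{"dx":0,"dy":0,"dz":-0.0012,"rx":0,"ry":0,"rz":0,"hand":0},{"dx":0,"dy":0,"dz":0,"rx":0,"ry":0,"rz":0,"hand":0},{"dx":0,"dy":0,"dz":0,"rx":0,"ry":0,"rz":0,"hand":0},{"dx":0,"dy":0,"dz":0.0012,"rx":0,"ry":0,"rz":0,"hand":0},{"dx":0,"dy":0,"dz":0,"rx":0,"ry":0,"rz":0,"hand":0}]' >/dev/null; python3 pin.py; python3 ang.py
python3 -m pendant '[{"dx":0,"dy":0,"dz":-0.0012,"rx":0,"ry":0,"rz":0,"hand":0},{"dx":0,"dy":0,"dz":0,"rx":0,"ry":0,"rz":0,"hand":0},{"dx":0,"dy":0,"dz":0,"rx":0,"ry":0,"rz":0,"hand":0},{"dx":0,"dy":0,"dz":0.0012,"rx":0,"ry":0,"rz":0,"hand":0},{"dx":0,"dy":0,"dz":-0.0012,"rx":0,"ry":0,"rz":0,"hand":0},{"dx":0,"dy":0,"dz":0,"rx":0,"ry":0,"rz":0,"hand":0},{"dx":0,"dy":0,"dz":0,"rx":0,"ry":0,"rz":0,"hand":0},{"dx":0,"dy":0,"dz":0.0012,"rx":0,"ry":0,"rz":0,"hand":0},{"dx":0,"dy":0,"dz":0,"rx":0,"ry":0,"rz":0,"hand":0}]' >/dev/null; python3 pin.py; python3 ang.py
```

```text
18.28 z -0.0039 Fz 3.65 row [np.float64(187.3)]
hole angle [('top', np.float64(0.081), 7, 6), ('top', np.float64(0.081), 356, 7), ('top', np.float64(0.081), 275, 13), ('scene', np.float64(0.084), 275, 7)]
19.18 z -0.0039 Fz 3.49 row [np.float64(187.2)]
hole angle [('top', np.float64(0.08), 8, 5), ('top', np.float64(0.079), 356, 6), ('top', np.float64(0.081), 297, 14), ('scene', np.float64(0.084), 295, 8)]
```

```bash

python3 -m pendant '[{"dx":0,"dy":0,"dz":-0.0012,"rx":0,"ry":0,"rz":0,"hand":0},{"dx":0,"dy":0,"dz":0,"rx":0,"ry":0,"rz":0,"hand":0},{"dx":0,"dy":0,"dz":0,"rx":0,"ry":0,"rz":0,"hand":0},{"dx":0,"dy":0,"dz":0.0012,"rx":0,"ry":0,"rz":0,"hand":0},{"dx":0,"dy":0,"dz":-0.0012,"rx":0,"ry":0,"rz":0,"hand":0},{"dx":0,"dy":0,"dz":0,"rx":0,"ry":0,"rz":0,"hand":0},{"dx":0,"dy":0,"dz":0,"rx":0,"ry":0,"rz":0,"hand":0},{"dx":0,"dy":0,"dz":0.0012,"rx":0,"ry":0,"rz":0,"hand":0},{"dx":0,"dy":0,"dz":0,"rx":0,"ry":0,"rz":0,"hand":0}]' >/dev/null; python3 pin.py &&
python3 -m pendant '[{"dx":0,"dy":0,"dz":-0.0012,"rx":0,"ry":0,"rz":0,"hand":0},{"dx":0,"dy":0,"dz":0,"rx":0,"ry":0,"rz":0,"hand":0},{"dx":0,"dy":0,"dz":0,"rx":0,"ry":0,"rz":0,"hand":0},{"dx":0,"dy":0,"dz":0.0012,"rx":0,"ry":0,"rz":0,"hand":0},{"dx":0,"dy":0,"dz":-0.0012,"rx":0,"ry":0,"rz":0,"hand":0},{"dx":0,"dy":0,"dz":0,"rx":0,"ry":0,"rz":0,"hand":0},{"dx":0,"dy":0,"dz":0,"rx":0,"ry":0,"rz":0,"hand":0},{"dx":0,"dy":0,"dz":0.0012,"rx":0,"ry":0,"rz":0,"hand":0},{"dx":0,"dy":0,"dz":0,"rx":0,"ry":0,"rz":0,"hand":0}]' >/dev/null; python3 pin.py &&
python3 -m pendant '[{"dx":0,"dy":0,"dz":-0.0012,"rx":0,"ry":0,"rz":0,"hand":0},{"dx":0,"dy":0,"dz":0,"rx":0,"ry":0,"rz":0,"hand":0},{"dx":0,"dy":0,"dz":0.0012,"rx":0,"ry":0,"rz":0,"hand":0},{"dx":0,"dy":0,"dz":-0.0012,"rx":0,"ry":0,"rz":0,"hand":0},{"dx":0,"dy":0,"dz":0,"rx":0,"ry":0,"rz":0,"hand":0},{"dx":0,"dy":0,"dz":0.0012,"rx":0,"ry":0,"rz":0,"hand":0},{"dx":0,"dy":0,"dz":0,"rx":0,"ry":0,"rz":0,"hand":0}]' >/dev/null; python3 pin.py; python3 ang.py
```

```text
20.08 z -0.0039 Fz 2.93 row [np.float64(187.1)]
20.88 z -0.0039 Fz 3.11 row [np.float64(187.2)]
21.52 z -0.0039 Fz 4.59 row [np.float64(187.2)]
hole angle [('top', np.float64(0.08), 9, 4), ('top', np.float64(0.08), 356, 6), ('scene', np.float64(0.082), 349, 4)]
```

The hole is about 12° short, so I'll use short pulses and check after each one.

```bash

python3 -m pendant '[{"dx":0,"dy":0,"dz":-0.0012,"rx":0,"ry":0,"rz":0,"hand":0},{"dx":0,"dy":0,"dz":0,"rx":0,"ry":0,"rz":0,"hand":0},{"dx":0,"dy":0,"dz":0.0012,"rx":0,"ry":0,"rz":0,"hand":0},{"dx":0,"dy":0,"dz":0,"rx":0,"ry":0,"rz":0,"hand":0}]' >/dev/null; python3 pin.py &&
python3 -m pendant '[{"dx":0,"dy":0,"dz":-0.0012,"rx":0,"ry":0,"rz":0,"hand":0},{"dx":0,"dy":0,"dz":0,"rx":0,"ry":0,"rz":0,"hand":0},{"dx":0,"dy":0,"dz":0.0012,"rx":0,"ry":0,"rz":0,"hand":0},{"dx":0,"dy":0,"dz":0,"rx":0,"ry":0,"rz":0,"hand":0}]' >/dev/null; python3 pin.py &&
python3 -m pendant '[{"dx":0,"dy":0,"dz":-0.0012,"rx":0,"ry":0,"rz":0,"hand":0},{"dx":0,"dy":0,"dz":0,"rx":0,"ry":0,"rz":0,"hand":0},{"dx":0,"dy":0,"dz":0.0012,"rx":0,"ry":0,"rz":0,"hand":0},{"dx":0,"dy":0,"dz":0,"rx":0,"ry":0,"rz":0,"hand":0}]' >/dev/null; python3 pin.py &&
python3 -m pendant '[{"dx":0,"dy":0,"dz":-0.0012,"rx":0,"ry":0,"rz":0,"hand":0},{"dx":0,"dy":0,"dz":0,"rx":0,"ry":0,"rz":0,"hand":0},{"dx":0,"dy":0,"dz":0.0012,"rx":0,"ry":0,"rz":0,"hand":0},{"dx":0,"dy":0,"dz":0,"rx":0,"ry":0,"rz":0,"hand":0}]' >/dev/null; python3 pin.py &&
python3 -m pendant '[{"dx":0,"dy":0,"dz":-0.0012,"rx":0,"ry":0,"rz":0,"hand":0},{"dx":0,"dy":0,"dz":0,"rx":0,"ry":0,"rz":0,"hand":0},{"dx":0,"dy":0,"dz":0.0012,"rx":0,"ry":0,"rz":0,"hand":0},{"dx":0,"dy":0,"dz":0,"rx":0,"ry":0,"rz":0,"hand":0}]' >/dev/null; python3 pin.py
python3 ang.py
```

```text
22.0 z -0.0039 Fz 3.9 row [np.float64(189.0)]
22.38 z -0.0039 Fz 2.79 row [np.float64(193.8)]
22.43 z -0.0038 Fz 2.81 row [np.float64(193.8)]
22.48 z -0.0038 Fz 3.62 row [np.float64(193.8)]
22.53 z -0.0038 Fz 2.66 row [np.float64(193.8)]
hole angle [('top', np.float64(0.082), 4, 7)]
```

The pin has dropped. I'll lift the hand clear and check its depth.

```bash
python3 -m pendant '[{"dx":0,"dy":0,"dz":-0.002,"rx":0,"ry":0,"rz":0,"hand":0},{"dx":0,"dy":0,"dz":-0.01,"rx":0,"ry":0,"rz":0,"hand":0},{"dx":0,"dy":0,"dz":-0.03,"rx":0,"ry":0,"rz":0,"hand":0},{"dx":0,"dy":0,"dz":-0.04,"rx":0,"ry":0,"rz":0,"hand":0},{"dx":0,"dy":0,"dz":-0.04,"rx":0,"ry":0,"rz":0,"hand":0},{"dx":0,"dy":0,"dz":-0.04,"rx":0,"ry":0,"rz":0,"hand":0},{"dx":0,"dy":0,"dz":0,"rx":0,"ry":0,"rz":0,"hand":0},{"dx":0,"dy":0,"dz":0,"rx":0,"ry":0,"rz":0,"hand":0},{"dx":0,"dy":0,"dz":0,"rx":0,"ry":0,"rz":0,"hand":0}]'
python3 pin.py; python3 ang.py
python3 - <<'E'
from h import *
from rig import manip
import pickle
s0=pickle.load(open("w7.pkl","rb"))[2]; s=manip.get_image("scene"); st=manip.get_state(); w=manip.get_image("wrist")
for d in (s0,s): print([(c,b.tolist()) for c,b in blobs(d,(0,150,40),(5,255,255),10)[0] if 250<c[0]<300])
print([proj(s,[[.6186,.1193,z] for z in (z0+.056,z0+.068,z0+.08)]).round(1).tolist() for z0 in (.032,.006,.012)])
print("wrist",[(c,b.tolist()) for c,b in blobs(w,(0,150,40),(5,255,255),40)[0]],[proj(w,[[.6186,.1193,z]],st).round(1).tolist() for z in (.086,.092,.112)], st["position"])
cv2.imwrite("pics/end.png",w["frame"][:,:,::-1])
E
```

```text
clock: 23.43
position: [0.4951, 0.1551, 0.1581]
ee_rot: [-0.0, 0.152, 0.988, -0.0]
contact_force: [-1.0, -0.1, -0.6]
width: -0.0004
gripper_force: 0.0
23.43 z 0.1581 Fz -0.59 row [np.float64(193.7)]
hole angle [('top', np.float64(0.081), 3, 10)]
[(array([277.1, 187.3]), [274, 184, 7, 8, 38])]
[(array([276.9, 193.7]), [274, 191, 7, 7, 43])]
[[[276.5, 189.8], [276.6, 186.2], [276.7, 182.5]], [[276.3, 197.7], [276.4, 194.1], [276.5, 190.4]], [[276.4, 195.9], [276.4, 192.2], [276.5, 188.6]]]
wrist [(array([282.2, 363. ]), [276, 352, 14, 23, 257])] [[[285.3, 361.3]], [[285.4, 366.3]], [[285.7, 384.6]]] [0.49451972 0.15503504 0.15641768]
```

```bash
python3 - <<'E'
from h import *
from rig import manip
s=manip.get_image("scene")["frame"]
for r in range(188,208): print(r,[tuple(int(v) for v in s[r,c]) for c in (275,277,279)])
st=manip.get_state();w=manip.get_image("wrist");f=w["frame"]
# pin top circle in wrist view, wider red mask incl. shade
H=hsv(w); m=cv2.inRange(H,np.array((0,110,15)),np.array((9,255,255)))+cv2.inRange(H,np.array((172,110,15)),np.array((180,255,255)))
k,l,S,c=cv2.connectedComponentsWithStats(m); print([(c[i].round(1),S[i].tolist()) for i in range(1,k) if S[i][4]>60])
E
```

```text
188 [(213, 189, 137), (224, 205, 155), (210, 187, 138)]
189 [(183, 156, 130), (233, 209, 179), (224, 202, 171)]
190 [(176, 94, 80), (223, 128, 110), (208, 129, 109)]
191 [(197, 60, 50), (218, 63, 50), (208, 64, 51)]
192 [(187, 62, 52), (212, 61, 49), (197, 61, 50)]
193 [(168, 63, 53), (190, 62, 51), (168, 63, 53)]
194 [(162, 63, 53), (177, 63, 52), (148, 63, 54)]
195 [(163, 62, 53), (174, 63, 52), (137, 63, 53)]
196 [(153, 62, 53), (171, 63, 53), (134, 64, 55)]
197 [(153, 71, 54), (169, 62, 53), (141, 68, 53)]
198 [(175, 104, 59), (166, 77, 55), (160, 96, 57)]
199 [(203, 147, 68), (173, 118, 62), (180, 132, 64)]
200 [(211, 164, 71), (196, 152, 68), (186, 145, 67)]
201 [(190, 150, 68), (189, 148, 68), (185, 146, 68)]
202 [(182, 144, 67), (184, 145, 67), (184, 146, 68)]
203 [(184, 145, 67), (185, 145, 67), (186, 147, 68)]
204 [(186, 146, 68), (187, 148, 68), (187, 148, 69)]
205 [(187, 147, 68), (187, 147, 67), (187, 147, 67)]
206 [(186, 146, 68), (187, 146, 68), (186, 146, 70)]
207 [(177, 141, 77), (176, 142, 82), (169, 137, 82)]
[(array([282.2, 362.5]), [276, 352, 14, 22, 262])]
```

The red head meets the brass directly with no shank showing, the hole stays under the guide, and the hand is clear. Handing in.

```bash
python3 ang.py; python3 -c "
from rig import manip
print(manip.sign_off())"
```

```text
hole angle [('top', np.float64(0.078), 5, 13)]
the job is handed in; nothing more can be done
None
```

The job is handed in at about 24 s of 58 s: by the cameras the pin is fully home in the guide holding the disc still, the hand is clear, and my touches read under 5 N at every check; the judge returned no verdict, and I didn't re-measure the cup, can and block, though the hand never went near them.

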